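Hang the specimen stand's arms and load it with test panels

TASK

Set up the specimen stand: hang the two notched hanger arms on the slotted upright, one in each slot column, using the top two slots, pushed in and then down until the hooks are fully home. Then slide every test panel up out of the white rack and stand it upright across both arms, parallel to the upright and about centred between the arms' columns, fully down in a notch of its own. Keep the panels upright all the way and leave the other things where they are.

Things in the scene. Friction and masses are not known exactly. Their poses are not given: they have to be found in the camera images.
- upright: fixed slotted upright: steel sheet 180 wide, 205 tall, 5 thick (mm), open behind. Origin: on the bench below its front face, mid-width; x away through the sheet (hung arms stick out to -x), y along its width, z up. Two slot columns, at y = +55 (left) and -55 (right), each of three slots 10 wide and 36 tall, lower edges 60, 110 and 160 above the bench
- upright_left_seat (a point): middle of the lower edge of the top slot of the left column, in the front face, 160 mm above the bench; axes as the upright
- upright_right_seat (a point): the same point of the right column
- hanger_1_grip (a point): loose steel hanger arm, 0.35 kg (like hanger_2; either fits either column): an L standing on the bench, back plate 40 wide, 100 tall, arm 200 mm long to -x at its foot. The arm is a row of teeth 16 mm wide (y), 52 tall, on a flange 44 wide, 4 thick. Point: middle of the central tooth, where to grip across y, near the centre of mass, 105 mm before the back face, 26 above the underside
- hanger_1_seat (a point): point on that hanger's back face, 85 mm above its underside, level with the underside of its upper hook; meets a seat point of the upright (2 mm play) when home. x out of the back, z up. Two hooks, 50 mm apart in height, 6 wide, stick out 12.5 mm; each is 24 mm tall at its end: a 12 mm shank turned down 12 mm, with a 6.5 mm gap for the sheet
- hanger_1_notch (a point): floor of that hanger's rearmost notch, 45 mm before the back face, 16 mm above the underside. Four such notches at 40 mm pitch towards the free end (45, 85, 125, 165 mm before the back face), 8.5 mm wide, with 20 mm upright sides, then 45-degree flanks that guide a panel in
- hanger_2_grip (a point): loose steel hanger arm, 0.35 kg (like hanger_1; either fits either column): an L standing on the bench, back plate 40 wide, 100 tall, arm 200 mm long to -x at its foot. The arm is a row of teeth 16 mm wide (y), 52 tall, on a flange 44 wide, 4 thick. Point: middle of the central tooth, where to grip across y, near the centre of mass, 105 mm before the back face, 26 above the underside
- hanger_2_seat (a point): point on that hanger's back face, 85 mm above its underside, level with the underside of its upper hook; meets a seat point of the upright (2 mm play) when home. x out of the back, z up. Two hooks, 50 mm apart in height, 6 wide, stick out 12.5 mm; each is 24 mm tall at its end: a 12 mm shank turned down 12 mm, with a 6.5 mm gap for the sheet
- hanger_2_notch (a point): floor of that hanger's rearmost notch, 45 mm before the back face, 16 mm above the underside. Four such notches at 40 mm pitch towards the free end (45, 85, 125, 165 mm before the back face), 8.5 mm wide, with 20 mm upright sides, then 45-degree flanks that guide a panel in
- rack: fixed white slotted rack, 200 x 180 mm, 60 mm tall; origin under its centre, z up. Four slots 9 mm wide at x = -60, -20, 20, 60 mm hold a panel each by its two ends (slot blocks reach in to 62 mm from the middle, which is open); floor 8 mm thick
- panel_1_center (a point): centre of a grey rigid test panel 6 mm thick (its x), 160 long (y), 100 tall (z), 0.13 kg, standing on edge in the rack, top edge 50 mm above this point; may be absent. All panels are alike. Home on the hung arms, this centre is about 141 mm above the bench; it leans up to 0.15 rad in its notch by itself
- panel_2_center (a point): centre of a grey rigid test panel 6 mm thick (its x), 160 long (y), 100 tall (z), 0.13 kg, standing on edge in the rack, top edge 50 mm above this point; may be absent. All panels are alike. Home on the hung arms, this centre is about 141 mm above the bench; it leans up to 0.15 rad in its notch by itself
- panel_3_center (a point): centre of a grey rigid test panel 6 mm thick (its x), 160 long (y), 100 tall (z), 0.13 kg, standing on edge in the rack, top edge 50 mm above this point; may be absent. All panels are alike. Home on the hung arms, this centre is about 141 mm above the bench; it leans up to 0.15 rad in its notch by itself
- panel_4_center (a point): centre of a grey rigid test panel 6 mm thick (its x), 160 long (y), 100 tall (z), 0.13 kg, standing on edge in the rack, top edge 50 mm above this point; may be absent. All panels are alike. Home on the hung arms, this centre is about 141 mm above the bench; it leans up to 0.15 rad in its notch by itself
- tape: roll of tape, 92 mm across, 25 mm tall, a bystander; origin at its underside
- adapter: black power adapter block, 46 x 106 mm, 30 mm tall, a bystander; origin at its underside
- marker: black-capped marker pen, 138 mm long, lying, a bystander

How it is judged:
By the outcome, as a careful person would: the job done as asked, in the order asked, and still so for the second after the job is handed in, with the robot touching nothing.
Of panel_1, panel_2, panel_3, panel_4 only 2 to 4 are there at a start; the rules pass over those that are not, and their reading is None.
At some moment in a run one of hanger_1, hanger_2 may be knocked a few centimetres aside while the robot is not near it.
Once in a run the grip may slacken for a moment while it holds something.
It also fails if it takes over 210 s, if anything falls off the work surface, if the arm or the gripper's body presses on something with over 40 N, if the wrist force passes 120 N, or if a joint passes its speed limit or range.

ROBOT

A 6-joint arm with a two-finger parallel gripper is mounted at the origin on a cart in front of the work surface, level with it; the furniture and walls round the work are solid. World frame = base frame: x ahead of the robot, y to its left, z up, the work surface at z = 0. Lengths are in mm, angles in rad, forces in N, time in s.
With the tool pointing down it reaches from about 250 to 800 mm from the base axis. Payload 8.5 kg.
Tool frame: the origin (TCP) lies midway between the tips of the shut fingers; the grasp point (between the pads) lies 19 mm behind it; z points along the fingers, y is the direction in which the jaws open and shut (so a half turn about z gives the same grasp; the last joint's range is limited). The gripper opens to 85 mm and grips with 20 to 120 N. Pads are 22 mm wide; open, the fingers measure 114 mm over their backs; the gripper's body (76 mm by 85 mm) begins 54 mm behind the grasp point. The pads swing forward as they close: fully open they stand 13 mm farther back than shut.
Start: joints at [1.106, 0.238, -0.013, 1.319, 0, 1.571], TCP at [235.307, 469.265, 231.276] pointing down, gripper open.
Joint ranges: [-2.66, 2.66], [-1.03, 1.9], [-1.14, 1.46], [-1.82, 2.27], [-1.45, 1.34], [-3.14, 3.14]. Speed limits (rad/s): [2.22, 2.22, 2.79, 3.14, 3.14, 3.14].

INTERFACE

Orientations are given as a 3x3 rotation matrix whose columns are the frame's x, y, z axes.
In Python, from cell import arm, camera, camera_model gives the robot as it stands.
- The arm moves only by the shell command python3 -m creep 'ROWS' [FORCE]. ROWS is a JSON object of lists of equal length, an entry for each row: "translation": the shift along the world's x, y, z normalised to -1 to 1, where 1 is 20 cm, a list of three; "twist": the turn, a rotation vector about the world's x, y, z normalised to -1 to 1, where 1 is 2 pi rad, a list of three; "fingers": the closure, from 0 (fully open) to 1 (shut). In form: {"translation": [[tx, ty, tz], ...], "twist": [[rx, ry, rz], ...], "fingers": [fingers, ...]}. A call has exactly 8 rows; each row is the pose to reach, as a shift and turn from the pose measured when the call began, turning the shorter way round; what a row does not reach only later rows make up. A row lasts 1/10 s, in which the tool goes at most 50 mm and 8.59 degrees, less where a joint would pass 70% of its speed; a pose out of reach is approached as far as the arm can. A call with a number of a shift or a turn outside -1 to 1 is refused whole. A call with a gripper value outside its range is refused whole. The fingers move at their own pace and stop on an object; FORCE is the grip in N (left out, the last holds). Time passes only in rows, so rows that repeat a pose let the fingers close, or fill a call up. It gives the time, the measured TCP pose, the force and the opening at its end, in the units of the state.
- arm.sense(): the state, without advancing time (a new reading comes with each control period).
- camera(name): name is "scene" or "top" or "wrist"; returns the picture (420x560x3 uint8, blue, green, red); there is no depth.
- camera_model(name): a dict with "camera_matrix" (3x3 intrinsics, pixels), "R" (3x3) and "t" (3): a world point X has camera coordinates R X + t. Camera axes: x right, y down, z forward; pixel columns grow to the right and rows downward; lengths in mm; the calibration is good to about 2 mm. A picture is of the moment at which its call begins: read the wrist's pose just before it. camera_model takes no time and is no camera call; for the wrist camera it gives the pose at the moment of the call.
- arm.job_done(): hands the job in, once; it reports no verdict.
The state is a dict: "time_s": time; "qpos": joint angles; "qvel": joint speeds; "joint_efforts": joint torques, N m; "ee_pos": TCP position; "tool_rot": TCP orientation; "wrist_force": force on the tool from outside, world axes, zero at the start; "moment": the same for the moment, N m; "grip_width": finger opening in mm.
Only numpy, scipy, OpenCV 4.12 (cv2) and the standard library are available. Lean on these libraries where they do the work, as an engineer would, in place of code of your own. Each camera call takes 0.05 s, during which the arm holds its last target.

## Working session

There is one attempt and no reset: what is moved stays moved. The work goes in short steps, Python scripts to look and compute and a shell command to move; the robot and the scene stay as the last step left them, time stands still between calls to the robot, and variables do not carry over. Pictures are saved under pics/ and viewed, and the job is handed in when it is done.

```bash
ls; mkdir -p pics; cat > h.py <<'E'
import numpy as np, cv2
from cell import arm,camera,camera_model
np.set_printoptions(precision=3,suppress=True)
def snap(n,f):
    m=camera_model(n); im=camera(n); cv2.imwrite('pics/'+f,im); return im,m
def ray(m,u,v):
    K=np.array(m['camera_matrix']);R=np.array(m['R']);t=np.array(m['t'])
    d=R.T@np.linalg.solve(K,[u,v,1.]);return -R.T@t,d
def onz(m,u,v,z):
    c,d=ray(m,u,v);return c+d*(z-c[2])/d[2]
def proj(m,X):
    K=np.array(m['camera_matrix']);p=K@(np.array(m['R'])@np.array(X,float)+np.array(m['t']));return p[:2]/p[2]
E
python3 - <<'E'
from h import *
for n in ['scene','top','wrist']:
    im,m=snap(n,n+'0.png'); print(n,m)
print(arm.sense())
E
```

```text
pics
scene {'camera_matrix': array([[453.886,   0.   , 280.11 ],
       [  0.   , 453.886, 203.428],
       [  0.   ,   0.   ,   1.   ]]), 'R': array([[ 0.682, -0.732, -0.01 ],
       [-0.509, -0.464, -0.725],
       [ 0.526,  0.499, -0.689]]), 't': array([-423.134,  351.221,  932.806])}
top {'camera_matrix': array([[488.051,   0.   , 279.276],
       [  0.   , 488.051, 212.16 ],
       [  0.   ,   0.   ,   1.   ]]), 'R': array([[ 0.027, -1.   ,  0.014],
       [-0.991, -0.028, -0.133],
       [ 0.133, -0.011, -0.991]]), 't': array([ -74.345,  572.63 , 1492.842])}
wrist {'camera_matrix': array([[323.818,   0.   , 278.384],
       [  0.   , 323.818, 206.995],
       [  0.   ,   0.   ,   1.   ]]), 'R': array([[ 0.448,  0.894, -0.001],
       [ 0.859, -0.43 ,  0.279],
       [ 0.249, -0.126, -0.96 ]]), 't': array([-524.084,  -37.571,  378.277])}
{'time_s': 0.15, 'qpos': array([ 1.106,  0.239, -0.014,  1.319,  0.   ,  1.571]), 'qvel': array([-0.001, -0.001,  0.003, -0.002,  0.   ,  0.   ]), 'joint_efforts': array([ -0.   , -53.908,  34.66 ,   0.014,  -0.   ,  -0.   ]), 'ee_pos': array([235.185, 469.044, 230.839]), 'tool_rot': array([[-0.894,  0.448, -0.   ],
       [ 0.448,  0.894, -0.001],
       [ 0.   , -0.001, -1.   ]]), 'wrist_force': array([ 0.454, -0.065,  0.076]), 'moment': array([-0.014, -0.044, -0.052]), 'grip_width': 85.33971646367398}
```

View pics/scene0.png

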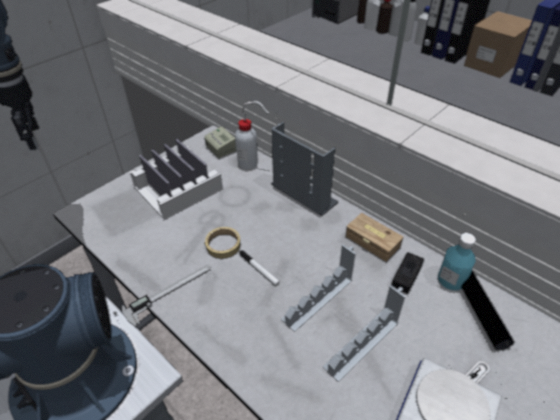

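View pics/top0.png

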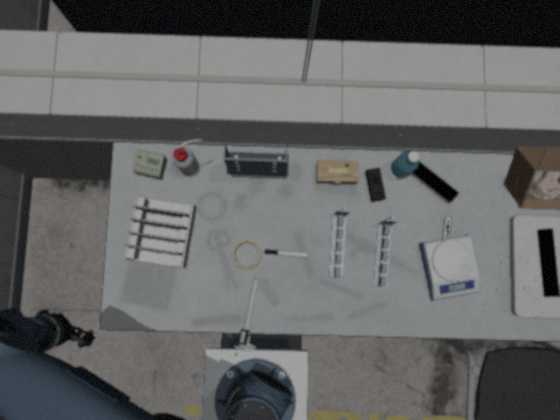

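View pics/wrist0.png

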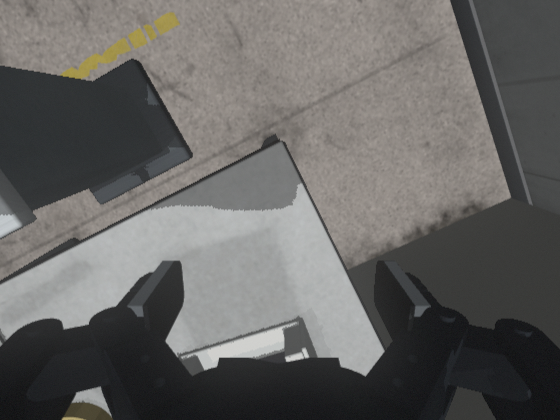

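```bash
python3 - <<'E'
import cv2
im=cv2.imread('pics/top0.png')
cv2.imwrite('pics/c1.png',cv2.resize(im[180:290,105:215],(770,770)[:2] if 0 else (600,600),interpolation=cv2.INTER_CUBIC))
cv2.imwrite('pics/c2.png',cv2.resize(im[195:295,310:410],(600,600),interpolation=cv2.INTER_CUBIC))
cv2.imwrite('pics/c3.png',cv2.resize(im[130:190,200:300],(800,480),interpolation=cv2.INTER_CUBIC))
im=cv2.imread('pics/scene0.png')
cv2.imwrite('pics/c4.png',cv2.resize(im[110:230,120:240],(600,600),interpolation=cv2.INTER_CUBIC))
E
```

```text
(no output)
```

View pics/c1.png

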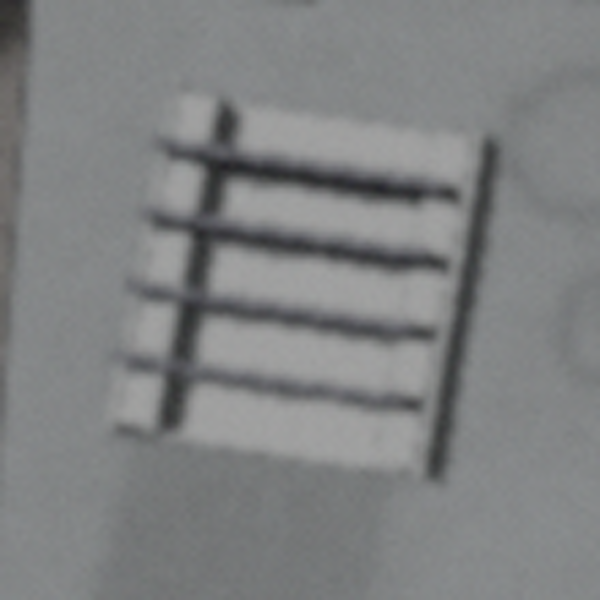

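View pics/c2.png

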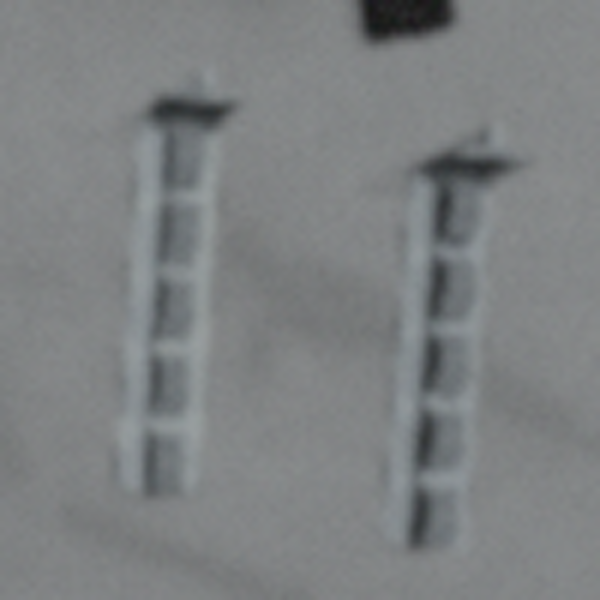

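View pics/c3.png

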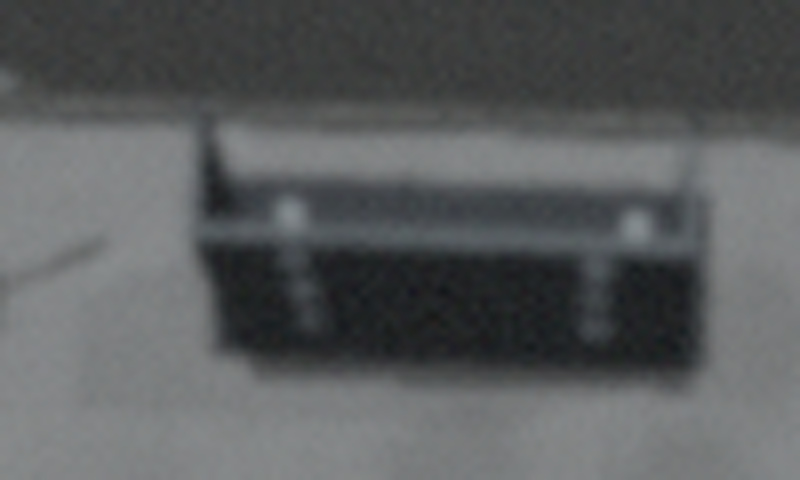

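View pics/c4.png

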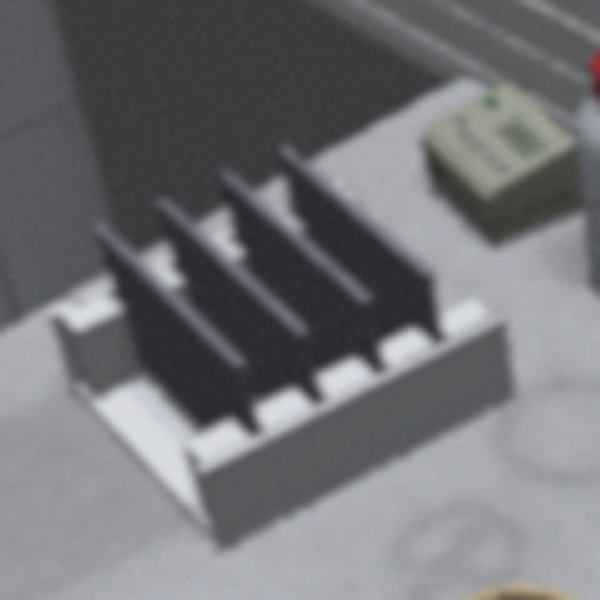

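```bash
python3 - <<'E'
from h import *
m=camera_model('top')
print('upright top front L,R',onz(m,200+200/8,130+246/8,205),onz(m,200+702/8,130+254/8,205), 'bot',onz(m,200+218/8,130+350/8,0),onz(m,200+692/8,130+368/8,0))
c=lambda u,v:(310+u/6,195+v/6)
for n,a in dict(h1_foot_rearcorners=[(150,120),(215,122)],h1_front=[(122,490),(195,495)],h2r=[(415,172),(492,175)],h2f=[(392,545),(460,548)]).items():
    print(n,[onz(m,*c(*p),4)[:2] for p in a])
print('teeth tops h1',onz(m,*c(175,305),52),onz(m,*c(160,465),52),onz(m,*c(184,160),52))
print('teeth tops h2',onz(m,*c(450,360),52),onz(m,*c(437,515),52),onz(m,*c(458,215),52))
r=lambda u,v:(105+u*110/600,180+v*110/600)
for (a,b) in [((165,147),(460,193)),((150,215),(447,263)),((133,287),(433,333)),((122,357),(420,405))]:
    A,B=onz(m,*r(*a),108),onz(m,*r(*b),108); print('panel',A,B,(A+B)/2,np.linalg.norm(A-B),np.arctan2(*(A-B)[:2][::1]))
for p in [(180,95),(495,140),(437,475),(112,428)]: print('rack',onz(m,*r(*p),60))
E
```

```text
upright top front L,R [694.457 100.736 205.   ] [696.906 -76.907 205.   ] bot [700.677 113.344   0.   ] [698.939 -79.248   0.   ]
h1_foot_rearcorners [array([ 575.054, -238.114]), array([ 574.967, -272.988])]
h1_front [array([ 378.226, -225.599]), array([ 376.643, -264.117])]
h2r [array([ 551.053, -380.378]), array([ 550.604, -421.684])]
h2f [array([ 353.345, -368.122]), array([ 352.732, -403.979])]
teeth tops h1 [ 473.095 -246.041   52.   ] [ 391.159 -239.208   52.   ] [ 548.33  -249.937   52.   ]
teeth tops h2 [ 448.733 -387.901   52.   ] [ 369.623 -381.069   52.   ] [ 523.703 -392.221   52.   ]
panel [568.558 372.684 108.   ] [547.779 210.33  108.   ] [558.168 291.507 108.   ] 163.6787792669222 0.1272915055865407
panel [530.888 378.368 108.   ] [509.145 215.431 108.   ] [520.016 296.9   108.   ] 164.38107583411463 0.13266070348410433
panel [491.27  384.948 108.   ] [470.77  221.038 108.   ] [481.02  302.993 108.   ] 165.1866735193923 0.12442083895059547
panel [453.114 388.318 108.   ] [431.605 226.008 108.   ] [442.36  307.163 108.   ] 163.72908443217193 0.13175159036962367
rack [605.133 379.923  60.   ]
rack [584.483 200.464  60.   ]
rack [395.026 223.387  60.   ]
rack [416.179 405.45   60.   ]
```

```bash
python3 - <<'E'
from h import *
m=camera_model('wrist');s=arm.sense()
R=np.array(m['R']);c=-R.T@np.array(m['t']);T=s['tool_rot']
print('cam in tool',T.T@(c-s['ee_pos']),'axes',T.T@R.T)
print(proj(m,s['ee_pos']))
E
```

```text
cam in tool [  69.737   -0.234 -142.21 ] axes [[ 0.    -0.96  -0.279]
 [ 1.     0.    -0.   ]
 [ 0.    -0.279  0.96 ]]
[278.877 263.532]
```

```bash
cat >> h.py <<'E'
from scipy.spatial.transform import Rotation as Ro
def tool(yaw=0,pitch=0,flip=1):
    # flip=1: tool x=-X,y=Y ; pitch>0 tips the tool tip forward
    B=np.array([[-1,0,0],[0,1,0],[0,0,-1.]])
    if flip<0: B=B@np.diag([-1,-1,1.])
    return (Ro.from_euler('z',yaw)*Ro.from_euler('y',-pitch)).as_matrix()@B
def go(p,R=None):
    s=arm.sense(); d=(np.array(p)-s['ee_pos'])/200
    r=np.zeros(3) if R is None else Ro.from_matrix(R@s['tool_rot'].T).as_rotvec()/2/np.pi
    print('T',d.round(4),'W',r.round(4),'n',np.abs(d).max().round(2))
def st():
    s=arm.sense();print('t',round(s['time_s'],2),'p',s['ee_pos'],'F',s['wrist_force'],'M',s['moment'],'g',round(s['grip_width'],1))
    print('q',s['qpos'],'rv',Ro.from_matrix(s['tool_rot']@tool().T).as_rotvec())
E
python3 - <<'E'
from h import *
go([480,12,280],tool(0,0.4))
E
```

```text
T [ 1.224 -2.285  0.246] W [-0.015 -0.062  0.073] n 2.29
```

```bash
python3 -m creep '{"translation":[[0.15,-0.25,0.06],[0.3,-0.5,0.12],[0.42,-0.75,0.15],[0.54,-1,0.2],[0.54,-1,0.2],[0.54,-1,0.2],[0.54,-1,0.2],[0.54,-1,0.2]],"twist":[[0,0,0.02],[0,0,0.04],[0,0,0.06],[0,0,0.074],[0,0,0.074],[0,0,0.074],[0,0,0.074],[0,0,0.074]],"fingers":[0,0,0,0,0,0,0,0]}'
python3 - <<'E'
from h import *
st();go([480,12,280],tool(0,0.4))
E
```

```text
time_s: 0.95
ee_pos: [342.9, 269.6, 270.5]
tool_rot: [[-1.0, -0.0, -0.001], [-0.0, 1.0, -0.001], [0.001, -0.001, -1.0]]
wrist_force: [0.6, 0.1, -0.1]
grip_width: 85.6
t 0.95 p [342.893 269.578 270.522] F [ 0.607  0.084 -0.057] M [ 0.031  0.03  -0.002] g 85.6
q [ 0.667  0.075 -0.114  1.383 -0.001  0.666] rv [-0.001  0.001  0.   ]
T [ 0.685 -1.288  0.047] W [ 0.    -0.064 -0.   ] n 1.29
```

```bash
python3 -m creep '{"translation":[[0.1,-0.25,0.01],[0.2,-0.5,0.02],[0.35,-0.75,0.03],[0.54,-1,0.047],[0.54,-1,0.047],[0.54,-1,0.047],[0.54,-1,0.047],[0.54,-1,0.047]],"twist":[[0,-0.01,0],[0,-0.03,0],[0,-0.05,0],[0,-0.064,0],[0,-0.064,0],[0,-0.064,0],[0,-0.064,0],[0,-0.064,0]],"fingers":[0,0,0,0,0,0,0,0]}'
python3 - <<'E'
from h import *
st();go([480,12,280],tool(0,0.4)); snap('wrist','w1.png')
E
```

```text
time_s: 1.75
ee_pos: [450.6, 70.7, 279.5]
tool_rot: [[-0.921, -0.002, 0.39], [-0.002, 1.0, -0.0], [-0.39, -0.001, -0.921]]
wrist_force: [0.2, 0.2, -0.1]
grip_width: 85.4
t 1.75 p [450.567  70.736 279.502] F [ 0.23   0.171 -0.133] M [0.038 0.33  0.064] g 85.4
q [ 0.211 -0.186 -0.42   0.945 -0.082  0.193] rv [-0.001 -0.4    0.002]
T [ 0.147 -0.294  0.003] W [ 0.  0. -0.] n 0.29
```

View pics/w1.png

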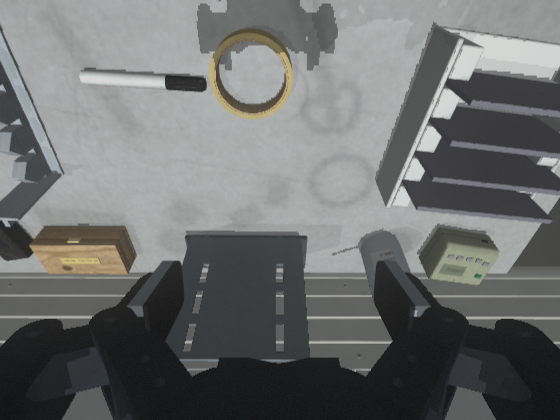

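```bash
python3 - <<'E'
import cv2
im=cv2.imread('pics/w1.png')
cv2.imwrite('pics/w1c.png',cv2.resize(im[225:365,175:315],(700,700)[:2] if 0 else (588,588),interpolation=cv2.INTER_CUBIC))
E
```

```text
(no output)
```

View pics/w1c.png

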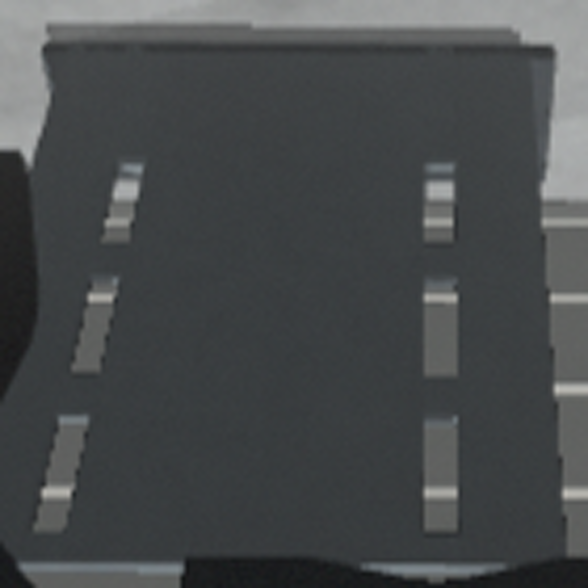

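```bash
cat > fu.py <<'E'
from h import *
from scipy.optimize import least_squares
m=camera_model('wrist')
P=[];U=[]
def slot(y,z,a):
    for (yy,zz),(u,v) in zip([(-5,0),(5,0),(-5,36),(5,36)],a):
        P.append((y+yy,z+zz));U.append((175+u/4.2,225+v/4.2))
slot(-55,60,[(124,163),(146,163),(101,242),(130,242)])
slot(-55,110,[(91,277),(119,277),(71,374),(100,374)])
slot(-55,160,[(60,415),(90,415),(33,532),(67,532)])
slot(55,60,[(425,163),(456,163),(424,242),(455,242)])
slot(55,110,[(424,277),(458,277),(424,376),(458,376)])
slot(55,160,[(424,415),(459,415),(424,532),(460,532)])
P=np.array(P);U=np.array(U)
def f(q,full=False):
    x,y,a,dz=q
    X=[[x-np.sin(a)*p[0],y+np.cos(a)*p[0],p[1]+dz] for p in P]
    return (np.array([proj(m,X_) for X_ in X])-U)
r=least_squares(lambda q:f(q).ravel(),[696,12,0,0]);print(r.x);print(f(r.x).round(1).tolist())
E
python3 fu.py
```

```text
[704.602  17.621   0.002  -1.553]
[[-1.1, -0.4], [0.3, -0.4], [-0.2, 0.2], [-0.0, 0.2], [0.3, 0.1], [0.8, 0.1], [-0.4, 0.0], [0.4, 0.0], [-0.1, 0.1], [0.7, 0.1], [-0.2, 0.0], [0.2, 0.0], [0.3, -0.4], [-0.4, -0.4], [0.4, 0.3], [0.1, 0.3], [0.3, 0.1], [-0.6, 0.1], [0.2, -0.4], [-0.2, -0.4], [0.1, 0.2], [-0.3, 0.2], [-0.1, 0.1], [-0.2, 0.1]]
```

```bash
python3 -m creep '{"translation":[[0.15,-0.2,0.04],[0.3,-0.4,0.08],[0.4,-0.5,0.1],[0.4,-0.5,0.1],[0.4,-0.5,0.1],[0.4,-0.5,0.1],[0.4,-0.5,0.1],[0.4,-0.5,0.1]],"twist":[[0,-0.01,0],[0,-0.02,0],[0,-0.02,0],[0,-0.02,0],[0,-0.02,0],[0,-0.02,0],[0,-0.02,0],[0,-0.02,0]],"fingers":[0,0,0,0,0,0,0,0]}'
python3 - <<'E'
from h import *
st(); im,m=snap('wrist','w2.png')
cv2.imwrite('pics/w2c.png',cv2.resize(im[220:400,180:380],(800,720)[:2] if 0 else (666,600),interpolation=cv2.INTER_CUBIC))
E
```

```text
time_s: 2.6
ee_pos: [530.3, -28.2, 299.6]
tool_rot: [[-0.865, -0.003, 0.502], [-0.004, 1.0, 0.001], [-0.502, -0.001, -0.865]]
wrist_force: [0.7, -0.3, 0.7]
grip_width: 85.2
t 2.6 p [530.269 -28.193 299.555] F [ 0.701 -0.278  0.66 ] M [ 0.024  0.399 -0.03 ] g 85.2
q [-0.075 -0.144 -0.401  0.789  0.038 -0.069] rv [-0.    -0.526  0.004]
```

View pics/w2.png

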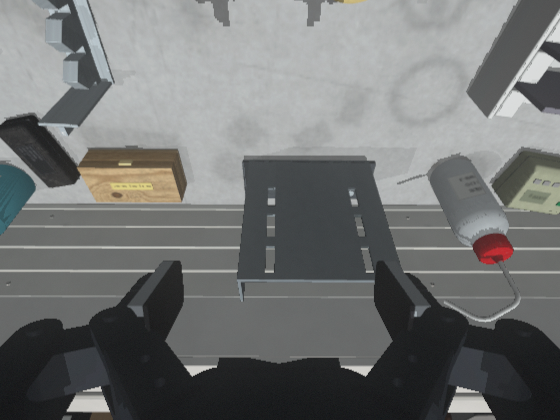

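```bash
python3 - <<'E'
import cv2
im=cv2.imread('pics/w2.png')
cv2.imwrite('pics/w2c.png',cv2.resize(im[145:305,235:395],(800,800)[:2] if 0 else (600,600),interpolation=cv2.INTER_CUBIC))
E
```

```text
(no output)
```

View pics/w2c.png

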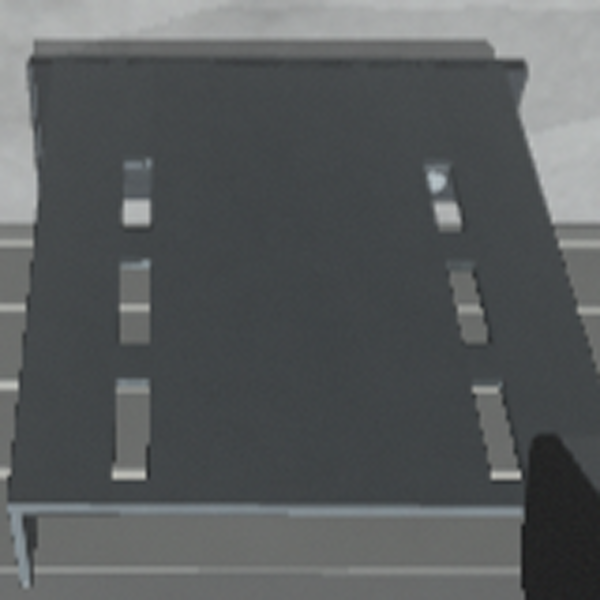

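```bash
sed -e 's#175+u/4.2,225+v/4.2#235+u/3.75,145+v/3.75#' -e '/^slot(/d' fu.py > fu2.py; python3 - <<'E'
s=open('fu2.py').read()
s=s.replace("P=np.array(P)","""slot(-55,60,[(124,160),(152,160),(122,228),(151,228)])
slot(-55,110,[(121,262),(151,262),(119,345),(150,345)])
slot(-55,160,[(116,380),(150,380),(111,479),(149,479)])
slot(55,60,[(424,162),(450,162),(438,230),(463,230)])
slot(55,110,[(447,263),(473,263),(463,345),(490,345)])
slot(55,160,[(472,384),(500,384),(490,480),(521,480)])
P=np.array(P)""",1)
open('fu2.py','w').write(s)
E
python3 fu2.py
```

```text
[704.317  17.02   -0.003  -1.338]
[[0.1, 0.1], [-0.2, 0.1], [-0.0, 0.7], [-0.1, 0.8], [-0.0, -0.4], [-0.2, -0.3], [-0.2, -0.3], [-0.2, -0.3], [0.2, -0.2], [-0.3, -0.2], [0.7, -0.0], [-0.3, 0.0], [-0.4, -0.0], [-0.2, 0.0], [-0.1, 0.7], [0.8, 0.7], [-0.9, -0.2], [0.0, -0.1], [-0.4, 0.2], [0.8, 0.2], [-0.8, -0.8], [0.3, -0.8], [0.1, 0.2], [1.0, 0.2]]
```

```bash
python3 - <<'E'
from h import *
go([450,-246,240],tool(-0.068))
E
python3 -m creep '{"translation":[[-0.1,-0.25,-0.07],[-0.2,-0.5,-0.14],[-0.3,-0.75,-0.2],[-0.4,-1,-0.3],[-0.4,-1,-0.3],[-0.4,-1,-0.3],[-0.4,-1,-0.3],[-0.4,-1,-0.3]],"twist":[[0,0.02,-0.011],[0,0.04,-0.011],[0,0.06,-0.011],[0,0.084,-0.011],[0,0.084,-0.011],[0,0.084,-0.011],[0,0.084,-0.011],[0,0.084,-0.011]],"fingers":[0,0,0,0,0,0,0,0]}'
python3 - <<'E'
from h import *
st(); im,m=snap('wrist','w3.png')
E
```

```text
T [-0.402 -1.088 -0.298] W [ 0.003  0.084 -0.011] n 1.09
time_s: 3.45
ee_pos: [450.5, -227.5, 240.5]
tool_rot: [[-0.998, 0.062, -0.0], [0.062, 0.998, -0.018], [-0.001, -0.018, -1.0]]
wrist_force: [1.0, 0.5, 0.7]
grip_width: 85.6
t 3.45 p [ 450.539 -227.526  240.543] F [1.003 0.503 0.654] M [ 0.064 -0.014  0.015] g 85.6
q [-0.458  0.195 -0.047  1.321 -0.016 -0.396] rv [-0.018 -0.    -0.062]
```

View pics/w3.png

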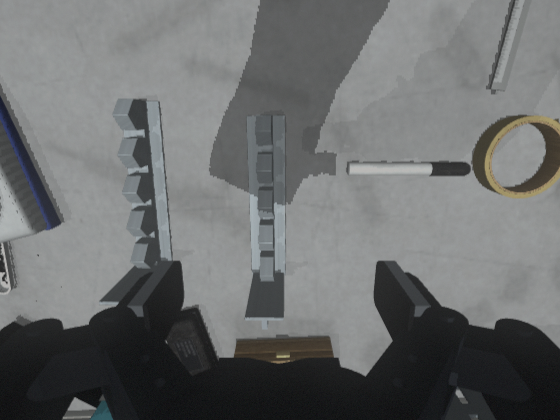

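```bash
python3 - <<'E'
import cv2
im=cv2.imread('pics/w3.png')
cv2.imwrite('pics/w3c.png',cv2.resize(im[105:335,235:305],None,fx=3.4,fy=3.4,interpolation=cv2.INTER_CUBIC)[:,:])
cv2.imwrite('pics/w3d.png',cv2.resize(im[90:310,95:185],None,fx=3.4,fy=3.4,interpolation=cv2.INTER_CUBIC)[:,:])
E
```

```text
(no output)
```

View pics/w3c.png

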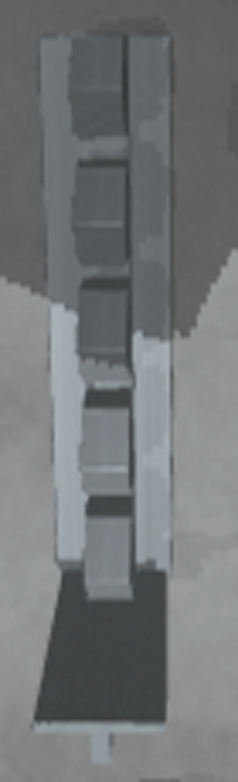

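View pics/w3d.png

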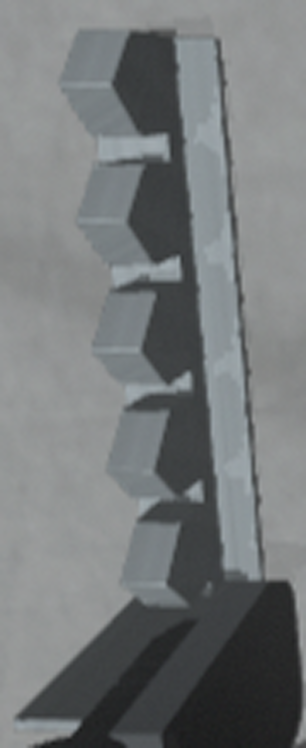

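```bash
cat > fh.py <<'E'
from h import *
from scipy.optimize import least_squares
def fit(m,pts,x0):
    P=np.array([p[:3] for p in pts],float);U=np.array([p[3:] for p in pts],float)
    def f(q):
        x,y,a=q;c,s=np.cos(a),np.sin(a)
        return np.array([proj(m,[x+c*p[0]-s*p[1],y+s*p[0]+c*p[1],p[2]]) for p in P])-U
    r=least_squares(lambda q:f(q).ravel(),x0);return r.x,f(r.x)
E
cat > a.py <<'E'
from fh import *
m=camera_model('wrist')
def S(l,ox,oy,k): return [(a,b,c,ox+u/k,oy+v/k) for a,b,c,u,v in l]
p1=S([(-95,-22,4,40,37),(-95,22,4,170,37),(-80,-8,52,77,92),(-80,8,52,127,92),(-40,-8,52,79,225),(-40,8,52,127,225),(40,-8,52,83,465),(40,8,52,130,465),(105,-20,100,34,730),(105,20,100,165,729)],235,105,3.4)
p2=S([(-95,22,4,216,38),(-80,-8,52,62,84),(-80,8,52,112,84),(-40,-8,52,78,220),(-40,8,52,127,221),(0,-8,52,93,348),(0,8,52,142,350),(40,-8,52,107,467),(40,8,52,155,470),(80,-8,52,122,583),(80,8,52,168,586)],95,90,3.4)
for p,x in ((p1,[470,-246,-.07]),(p2,[448,-388,-.07])):
    r,e=fit(m,p,x);print(r);print(e.round(1).tolist())
E
python3 a.py
```

```text
[ 477.28  -246.783   -0.057]
[[0.5, -0.7], [1.3, -0.8], [-1.3, -0.9], [0.1, -0.9], [-1.0, -0.3], [0.4, -0.3], [-0.5, 1.1], [0.2, 1.2], [-0.2, 0.8], [0.7, 1.4]]
[ 452.46  -389.768   -0.077]
[[0.6, -0.6], [-0.9, -0.4], [0.5, -0.2], [-0.6, 0.1], [0.5, 0.1], [-0.3, 0.4], [0.3, 0.1], [-0.1, 0.9], [0.3, 0.3], [-0.4, 0.1], [0.2, -0.5]]
```

```bash
python3 - <<'E'
from h import *
go([477,-246.5,80],tool(-0.065))
E
python3 -m creep '{"translation":[[0.06,-0.05,-0.2],[0.13,-0.095,-0.4],[0.13,-0.095,-0.6],[0.13,-0.095,-0.8],[0.13,-0.095,-0.8],[0.13,-0.095,-0.8],[0.13,-0.095,-0.8],[0.13,-0.095,-0.8]],"twist":[[0.003,0,-0.001],[0.003,0,-0.001],[0.003,0,-0.001],[0.003,0,-0.001],[0.003,0,-0.001],[0.003,0,-0.001],[0.003,0,-0.001],[0.003,0,-0.001]],"fingers":[0,0,0,0,0,0,0,0]}'
python3 - <<'E'
from h import *
st(); im,m=snap('wrist','w4.png');go([477,-246.5,8],tool(-0.065))
E
```

```text
T [ 0.132 -0.096 -0.804] W [ 0.003 -0.    -0.001] n 0.8
time_s: 4.3
ee_pos: [478.0, -246.9, 83.3]
tool_rot: [[-0.998, 0.067, 0.004], [0.067, 0.998, -0.001], [-0.004, -0.001, -1.0]]
wrist_force: [0.2, -0.3, 0.3]
grip_width: 85.3
t 4.3 p [ 478.031 -246.895   83.259] F [ 0.156 -0.283  0.328] M [-0.012  0.062 -0.002] g 85.3
q [-0.477  0.349 -0.254  0.964  0.001 -0.41 ] rv [-0.001 -0.004 -0.067]
T [-0.004  0.002 -0.374] W [0.    0.001 0.   ] n 0.37
```

View pics/w4.png

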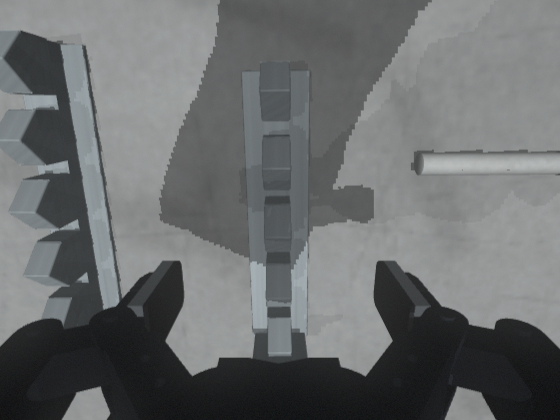

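```bash
python3 - <<'E'
from h import *
im=cv2.imread('pics/w4.png');m=camera_model('wrist')
a=-.065;c,s=np.cos(a),np.sin(a)
big=cv2.resize(im[55:365,230:330],None,fx=2.5,fy=2.5,interpolation=cv2.INTER_CUBIC)
for dx in (-80,-40,0,40,80):
  for dy in (-8,8):
    u=proj(m,[477+c*dx-s*dy,-246.5+s*dx+c*dy,52]);cv2.circle(big,(int((u[0]-230)*2.5),int((u[1]-55)*2.5)),2,(0,0,255),-1)
for dx,dy in((-95,-22),(-95,22)):
    u=proj(m,[477+c*dx-s*dy,-246.5+s*dx+c*dy,4]);cv2.circle(big,(int((u[0]-230)*2.5),int((u[1]-55)*2.5)),2,(0,0,255),-1)
cv2.imwrite('pics/w4c.png',big)
E
```

```text
(no output)
```

View pics/w4c.png

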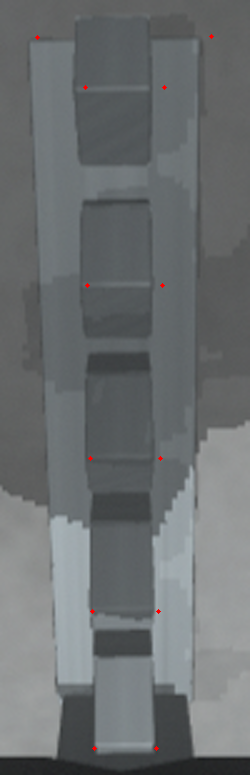

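```bash
python3 -m creep '{"translation":[[-0.004,-0.004,-0.1],[-0.006,-0.004,-0.2],[-0.006,-0.004,-0.3],[-0.006,-0.004,-0.35],[-0.006,-0.004,-0.374],[-0.006,-0.004,-0.374],[-0.006,-0.004,-0.374],[-0.006,-0.004,-0.374]],"twist":[[0,0.001,0.0015],[0,0.001,0.0015],[0,0.001,0.0015],[0,0.001,0.0015],[0,0.001,0.0015],[0,0.001,0.0015],[0,0.001,0.0015],[0,0.001,0.0015]],"fingers":[0,0,0,0,0,0,0,0]}' 60
python3 -m creep '{"translation":[[0,0,0],[0,0,0],[0,0,0],[0,0,0],[0,0,0],[0,0,0],[0,0,0],[0,0,0]],"twist":[[0,0,0],[0,0,0],[0,0,0],[0,0,0],[0,0,0],[0,0,0],[0,0,0],[0,0,0]],"fingers":[0.4,0.7,1,1,1,1,1,1]}' 90
python3 - <<'E'
from h import *
st(); im,m=snap('wrist','w5.png')
a=-.057;c,s=np.cos(a),np.sin(a)
T=arm.sense()['ee_pos']
big=cv2.resize(im[0:365,180:380],None,fx=2,fy=2,interpolation=cv2.INTER_CUBIC)
for dx in (-80,-40,0,40,80):
  for dy in (-8,8):
    u=proj(m,[476.5+c*dx-s*dy,T[1]+s*dx+c*dy,52]);cv2.circle(big,(int((u[0]-180)*2),int((u[1])*2)),2,(0,0,255),-1)
cv2.imwrite('pics/w5c.png',big)
E
```

```text
time_s: 5.15
ee_pos: [477.1, -247.9, 8.9]
tool_rot: [[-0.998, 0.058, -0.002], [0.058, 0.998, -0.001], [0.002, -0.002, -1.0]]
wrist_force: [0.2, -0.3, -0.3]
grip_width: 85.7
time_s: 5.95
ee_pos: [477.2, -247.9, 9.1]
tool_rot: [[-0.998, 0.058, -0.002], [0.058, 0.998, -0.001], [0.002, -0.001, -1.0]]
wrist_force: [-0.8, 2.3, 5.1]
grip_width: 14.9
t 5.95 p [ 477.214 -247.858    9.116] F [-0.829  2.333  5.138] M [ 0.52   0.108 -0.064] g 14.9
q [-0.478  0.43  -0.349  0.792 -0.002 -0.42 ] rv [-0.001  0.002 -0.058]
```

View pics/w5c.png

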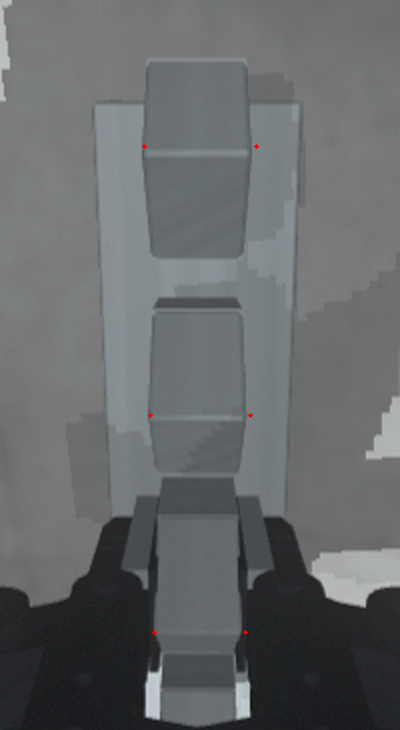

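```bash
python3 -m creep '{"translation":[[0,0,0.05],[0,0,0.15],[0,0,0.3],[0,0,0.45],[0,0,0.6],[0,0,0.655],[0,0,0.655],[0,0,0.655]],"twist":[[0,0,0],[0,0,0],[0,0,0],[0,0,0.005],[0,0,0.009],[0,0,0.009],[0,0,0.009],[0,0,0.009]],"fingers":[1,1,1,1,1,1,1,1]}' 100
python3 - <<'E'
from h import *
st(); snap('scene','s1.png'); go([560,72.3,130],tool(0))
E
```

```text
time_s: 6.8
ee_pos: [476.6, -247.6, 138.9]
tool_rot: [[-1.0, 0.002, -0.003], [0.002, 1.0, -0.001], [0.003, -0.001, -1.0]]
wrist_force: [-0.2, 0.5, -4.8]
grip_width: 14.5
t 6.8 p [ 476.619 -247.569  138.902] F [-0.189  0.507 -4.84 ] M [0.018 0.045 0.008] g 14.5
q [-0.478  0.307 -0.16   1.106 -0.002 -0.476] rv [-0.001  0.003 -0.002]
T [ 0.418  1.599 -0.042] W [ 0.    -0.001  0.   ] n 1.6
```

View pics/s1.png

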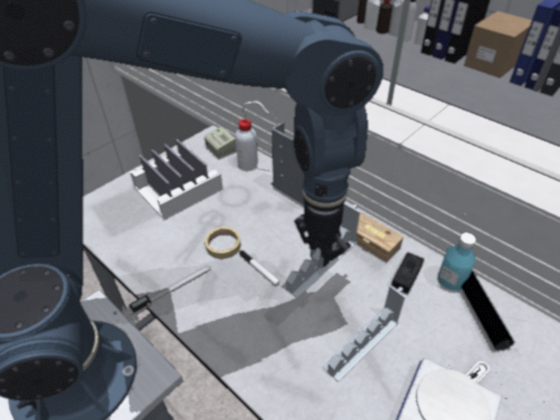

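```bash
python3 -m creep '{"translation":[[0.03,0.08,0],[0.08,0.24,0],[0.14,0.42,0],[0.2,0.6,0],[0.26,0.78,0],[0.3,0.9,0],[0.32,0.96,-0.02],[0.33,1,-0.02]],"twist":[[0,-0.0005,0],[0,-0.0005,0],[0,-0.0005,0],[0,-0.0005,0],[0,-0.0005,0],[0,-0.0005,0],[0,-0.0005,0],[0,-0.0005,0]],"fingers":[1,1,1,1,1,1,1,1]}' 
python3 - <<'E'
from h import *
st(); go([560,72.3,104],tool(0))
E
```

```text
time_s: 7.65
ee_pos: [541.6, -46.6, 132.6]
tool_rot: [[-1.0, 0.001, -0.004], [0.001, 1.0, -0.0], [0.004, -0.0, -1.0]]
wrist_force: [0.1, 0.3, -3.3]
grip_width: 15.0
t 7.65 p [541.581 -46.556 132.628] F [ 0.078  0.278 -3.35 ] M [-0.017  0.068 -0.024] g 15.0
q [-0.085  0.323 -0.154  1.098 -0.001 -0.084] rv [-0.     0.004 -0.001]
T [ 0.092  0.594 -0.143] W [ 0.    -0.001  0.   ] n 0.59
```

```bash
python3 -m creep '{"translation":[[0.02,0.1,0],[0.05,0.25,-0.04],[0.08,0.4,-0.08],[0.092,0.52,-0.12],[0.092,0.58,-0.15],[0.092,0.594,-0.153],[0.092,0.594,-0.153],[0.092,0.594,-0.153]],"twist":[[0,-0.0005,0],[0,-0.0006,0],[0,-0.0006,0],[0,-0.0006,0],[0,-0.0006,0],[0,-0.0006,0],[0,-0.0006,0],[0,-0.0006,0]],"fingers":[1,1,1,1,1,1,1,1]}' 
python3 - <<'E'
from h import *
st(); go([600,72.3,102],tool(0))
for n in('scene','top','wrist'): snap(n,n+'2.png')
im=cv2.imread('pics/scene2.png'); cv2.imwrite('pics/s2c.png',cv2.resize(im[110:270,230:390],(640,640)[:2] if 0 else (600,600),interpolation=cv2.INTER_CUBIC))
im=cv2.imread('pics/top2.png'); cv2.imwrite('pics/t2c.png',cv2.resize(im[130:230,200:300],(600,600),interpolation=cv2.INTER_CUBIC))
E
```

```text
time_s: 8.45
ee_pos: [560.0, 71.2, 102.3]
tool_rot: [[-1.0, 0.002, 0.0], [0.002, 1.0, -0.001], [-0.0, -0.001, -1.0]]
wrist_force: [-0.1, -1.0, -4.2]
grip_width: 15.1
t 8.45 p [560.013  71.162 102.274] F [-0.122 -0.999 -4.229] M [ 0.003  0.038 -0.001] g 15.1
q [ 0.127  0.376 -0.156  1.038 -0.001  0.129] rv [-0.001 -0.    -0.002]
T [ 0.2    0.006 -0.001] W [0. 0. 0.] n 0.2
```

View pics/s2c.png

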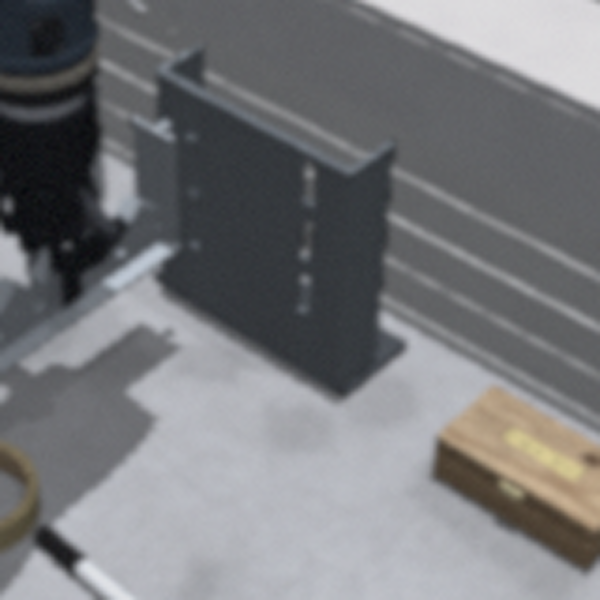

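View pics/t2c.png

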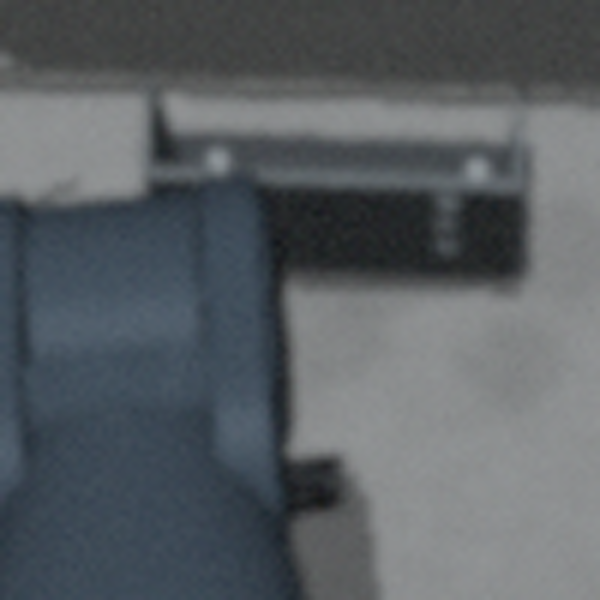

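View pics/wrist2.png

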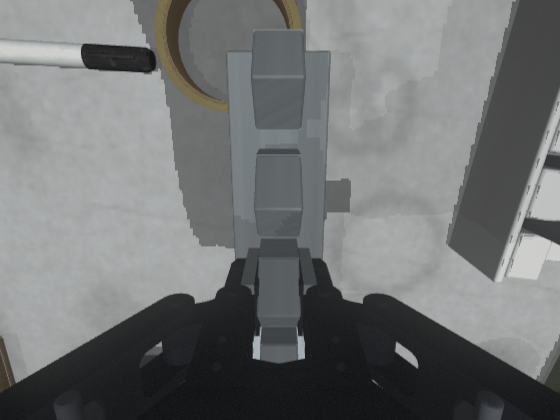

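```bash
python3 -m creep '{"translation":[[0.02,0.006,0],[0.05,0.006,0],[0.08,0.006,0],[0.1,0.006,0],[0.12,0.006,0],[0.14,0.006,0],[0.155,0.006,0],[0.165,0.006,0]],"twist":[[0,0,0.0003],[0,0,0.0003],[0,0,0.0003],[0,0,0.0003],[0,0,0.0003],[0,0,0.0003],[0,0,0.0003],[0,0,0.0003]],"fingers":[1,1,1,1,1,1,1,1]}' 
python3 - <<'E'
from h import *
st()
E
```

```text
time_s: 9.4
ee_pos: [593.4, 72.6, 102.3]
tool_rot: [[-1.0, 0.0, 0.0], [0.0, 1.0, -0.0], [-0.0, -0.0, -1.0]]
wrist_force: [0.8, 0.3, -2.9]
grip_width: 14.7
t 9.4 p [593.408  72.603 102.31 ] F [ 0.798  0.26  -2.881] M [ 0.013  0.068 -0.019] g 14.7
q [ 0.122  0.429 -0.071  1.071 -0.     0.122] rv [-0. -0. -0.]
```

```bash
python3 -m creep '{"translation":[[0.01,0,0],[0.02,0,0],[0.03,0,0],[0.035,0,0],[0.04,0,0],[0.045,0,0],[0.05,0,0],[0.05,0,0]],"twist":[[0,0,0],[0,0,0],[0,0,0],[0,0,0],[0,0,0],[0,0,0],[0,0,0],[0,0,0]],"fingers":[1,1,1,1,1,1,1,1]}' 
python3 - <<'E'
from h import *
st()
E
```

```text
time_s: 10.2
ee_pos: [596.5, 72.8, 102.1]
tool_rot: [[-1.0, -0.0, -0.011], [-0.0, 1.0, -0.0], [0.011, -0.0, -1.0]]
wrist_force: [-29.9, 2.7, 13.9]
grip_width: 15.3
t 10.2 p [596.457  72.827 102.053] F [-29.92    2.723  13.863] M [ 0.273  4.456 -0.196] g 15.3
q [ 0.121  0.442 -0.049  1.091  0.001  0.12 ] rv [-0.     0.011  0.   ]
```

```bash
python3 - <<'E'
from h import *
im,_=snap('scene','s3.png'); cv2.imwrite('pics/s3c.png',cv2.resize(im[110:230,230:350],(720,720)[:2] if 0 else (600,600),interpolation=cv2.INTER_CUBIC))
im,_=snap('top','t3.png'); cv2.imwrite('pics/t3c.png',cv2.resize(im[140:180,210:300],None,fx=8,fy=8,interpolation=cv2.INTER_CUBIC))
E
```

```text
(no output)
```

View pics/s3c.png

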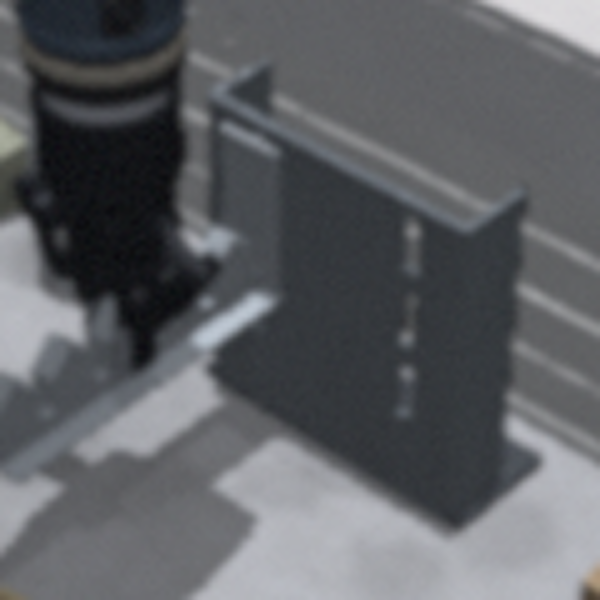

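View pics/t3c.png

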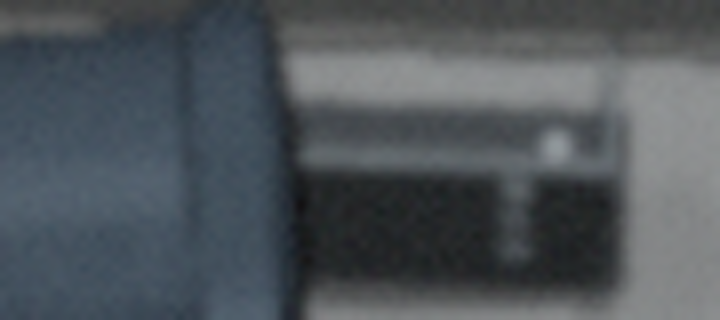

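```bash
python3 -m creep '{"translation":[[0.002,0,-0.01],[0.002,0,-0.02],[0.002,0,-0.03],[0.002,0,-0.04],[0.002,0,-0.05],[0.002,0,-0.06],[0.002,0,-0.07],[0.002,0,-0.075]],"twist":[[0,-0.0015,0],[0,-0.0015,0],[0,-0.0015,0],[0,-0.0015,0],[0,-0.0015,0],[0,-0.0015,0],[0,-0.0015,0],[0,-0.0015,0]],"fingers":[1,1,1,1,1,1,1,1]}' 
python3 - <<'E'
from h import *
st()
E
```

```text
time_s: 11.1
ee_pos: [596.5, 72.8, 86.7]
tool_rot: [[-1.0, -0.0, -0.003], [-0.0, 1.0, 0.0], [0.003, 0.0, -1.0]]
wrist_force: [-7.0, 0.9, 1.6]
grip_width: 14.7
t 11.1 p [596.541  72.807  86.728] F [-6.985  0.882  1.644] M [ 0.094  0.949 -0.052] g 14.7
q [ 0.121  0.448 -0.082  1.044  0.     0.121] rv [0.    0.003 0.   ]
```

```bash
python3 -m creep '{"translation":[[0,0,-0.005],[0,0,-0.01],[0,0,-0.013],[0,0,-0.016],[0,0,-0.019],[0,0,-0.022],[0,0,-0.022],[0,0,-0.022]],"twist":[[0,-0.0005,0],[0,-0.0005,0],[0,-0.0005,0],[0,-0.0005,0],[0,-0.0005,0],[0,-0.0005,0],[0,-0.0005,0],[0,-0.0005,0]],"fingers":[1,1,1,1,1,1,1,1]}' 
python3 - <<'E'
from h import *
st()
E
```

```text
time_s: 11.9
ee_pos: [596.4, 72.9, 83.0]
tool_rot: [[-1.0, -0.0, 0.001], [-0.0, 1.0, 0.0], [-0.001, 0.0, -1.0]]
wrist_force: [-7.8, 1.0, 3.8]
grip_width: 15.0
t 11.9 p [596.409  72.873  83.023] F [-7.807  0.959  3.809] M [ 0.127  0.79  -0.072] g 15.0
q [ 0.122  0.448 -0.092  1.03   0.     0.121] rv [ 0.    -0.001  0.   ]
```

```bash
python3 -m creep '{"translation":[[0,0,-0.005],[0,0,-0.01],[0,0,-0.015],[0,0,-0.02],[0,0,-0.025],[0,0,-0.025],[0,0,-0.025],[0,0,-0.025]],"twist":[[0,0,0],[0,0,0],[0,0,0],[0,0,0],[0,0,0],[0,0,0],[0,0,0],[0,0,0]],"fingers":[1,1,1,1,1,1,1,1]}' 
python3 - <<'E'
from h import *
st()
E
```

```text
time_s: 12.7
ee_pos: [596.4, 73.2, 81.3]
tool_rot: [[-1.0, -0.0, 0.003], [-0.0, 1.0, 0.001], [-0.003, 0.001, -1.0]]
wrist_force: [-15.7, 1.6, 26.4]
grip_width: 14.9
t 12.7 p [596.43   73.169  81.254] F [-15.7     1.592  26.414] M [ 0.039  2.473 -0.179] g 14.9
q [ 0.122  0.448 -0.098  1.022  0.001  0.121] rv [ 0.001 -0.003  0.   ]
```

```bash
python3 -m creep '{"translation":[[0,0,0.01],[0,0,0.01],[0,0,0.01],[0,0,0.01],[0,0,0.01],[0,0,0.1],[0,0,0.3],[0,0,0.5]],"twist":[[0,0,0],[0,0,0],[0,0,0],[0,0,0],[0,0,0],[0,0,0],[0,0,0],[0,0,0]],"fingers":[0.7,0.4,0.2,0,0,0,0,0]}' 
python3 -m creep '{"translation":[[-0.1,0,0.2],[-0.2,-0.1,0.4],[-0.3,-0.3,0.45],[-0.4,-0.5,0.5],[-0.45,-0.7,0.5],[-0.5,-0.85,0.5],[-0.5,-1,0.5],[-0.5,-1,0.5]],"twist":[[0,0,0],[0,0,0],[0,0,0],[0,0,0],[0,0,0],[0,0,0],[0,0,0],[0,0,0]],"fingers":[0,0,0,0,0,0,0,0]}' 
python3 - <<'E'
from h import *
st()
im,_=snap('scene','s4.png'); cv2.imwrite('pics/s4c.png',cv2.resize(im[110:270,230:390],(640,640)[:2] if 0 else (600,600),interpolation=cv2.INTER_CUBIC))
im,_=snap('top','t4.png'); cv2.imwrite('pics/t4c.png',cv2.resize(im[130:230,200:300],None,fx=6,fy=6,interpolation=cv2.INTER_CUBIC))
go([455,-390,240],tool(-0.075))
E
```

```text
time_s: 13.5
ee_pos: [595.8, 73.0, 181.4]
tool_rot: [[-1.0, -0.0, 0.001], [-0.0, 1.0, 0.001], [-0.001, 0.001, -1.0]]
wrist_force: [0.5, 0.1, -0.4]
grip_width: 85.6
time_s: 14.3
ee_pos: [495.5, -129.8, 281.3]
tool_rot: [[-1.0, 0.003, 0.001], [0.003, 1.0, -0.0], [-0.001, -0.0, -1.0]]
wrist_force: [1.0, -0.1, -0.4]
grip_width: 85.4
t 14.3 p [ 495.524 -129.839  281.252] F [ 1.013 -0.085 -0.423] M [-0.013  0.026 -0.051] g 85.4
q [-0.256  0.204  0.068  1.435 -0.    -0.253] rv [-0.    -0.001 -0.003]
T [-0.204 -1.313 -0.206] W [-0.     0.    -0.012] n 1.31
```

View pics/s4.png

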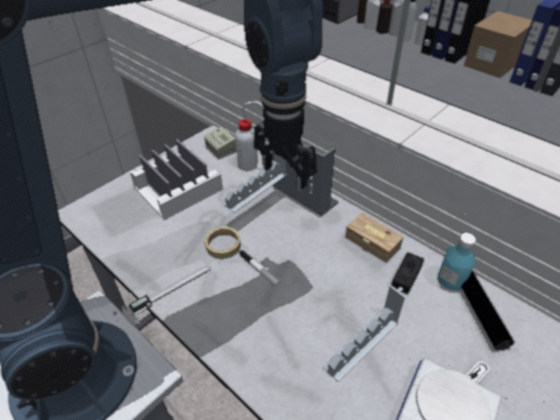

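View pics/t4.png

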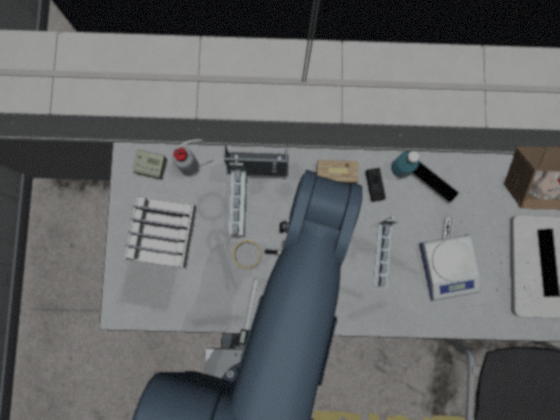

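View pics/s4c.png

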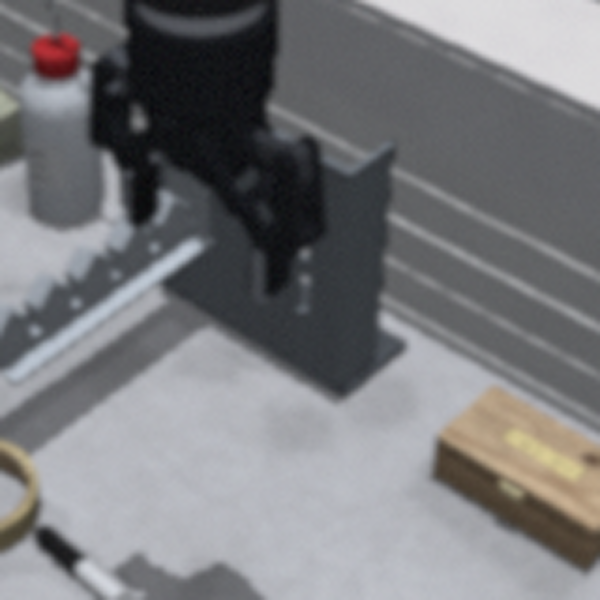

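```bash
python3 -m creep '{"translation":[[-0.05,-0.25,-0.05],[-0.1,-0.5,-0.1],[-0.15,-0.75,-0.15],[-0.2,-1,-0.2],[-0.2,-1,-0.2],[-0.2,-1,-0.2],[-0.2,-1,-0.2],[-0.2,-1,-0.2]],"twist":[[0,0,-0.012],[0,0,-0.012],[0,0,-0.012],[0,0,-0.012],[0,0,-0.012],[0,0,-0.012],[0,0,-0.012],[0,0,-0.012]],"fingers":[0,0,0,0,0,0,0,0]}' 
python3 - <<'E'
from h import *
st();go([453,-390,90],tool(-0.07))
E
```

```text
time_s: 15.2
ee_pos: [456.4, -325.8, 241.6]
tool_rot: [[-0.997, 0.075, 0.001], [0.075, 0.997, 0.001], [-0.001, 0.001, -1.0]]
wrist_force: [-0.2, -0.2, 0.5]
grip_width: 85.3
t 15.2 p [ 456.446 -325.828  241.613] F [-0.154 -0.211  0.465] M [-0.009  0.01  -0.017] g 85.3
q [-0.621  0.297  0.095  1.368  0.001 -0.546] rv [ 0.001 -0.001 -0.075]
T [-0.017 -0.321 -0.758] W [-0.     0.     0.001] n 0.76
```

```bash
python3 -m creep '{"translation":[[0,-0.16,-0.1],[-0.017,-0.32,-0.25],[-0.017,-0.32,-0.45],[-0.017,-0.32,-0.65],[-0.017,-0.32,-0.75],[-0.017,-0.32,-0.758],[-0.017,-0.32,-0.758],[-0.017,-0.32,-0.758]],"twist":[[0,0,0.001],[0,0,0.001],[0,0,0.001],[0,0,0.001],[0,0,0.001],[0,0,0.001],[0,0,0.001],[0,0,0.001]],"fingers":[0,0,0,0,0,0,0,0]}' 
python3 - <<'E'
from h import *
st(); im,m=snap('wrist','w6.png')
a=-.072;c,s=np.cos(a),np.sin(a)
big=cv2.resize(im[55:365,180:380],None,fx=2.5,fy=2.5,interpolation=cv2.INTER_CUBIC)
for dx in (-80,-40,0,40,80):
  for dy in (-8,8):
    u=proj(m,[453+c*dx-s*dy,-390+s*dx+c*dy,52]);cv2.circle(big,(int((u[0]-180)*2.5),int((u[1]-55)*2.5)),2,(0,0,255),-1)
cv2.imwrite('pics/w6c.png',big[:600])
E
```

```text
time_s: 16.0
ee_pos: [454.3, -389.9, 91.9]
tool_rot: [[-0.998, 0.067, 0.003], [0.067, 0.998, -0.001], [-0.003, -0.001, -1.0]]
wrist_force: [-0.0, -0.2, -0.2]
grip_width: 85.6
t 16.0 p [ 454.349 -389.938   91.946] F [-0.042 -0.177 -0.246] M [ 0.003  0.005 -0.037] g 85.6
q [-0.71   0.436 -0.087  1.045  0.001 -0.643] rv [-0.001 -0.003 -0.067]
```

View pics/w6c.png

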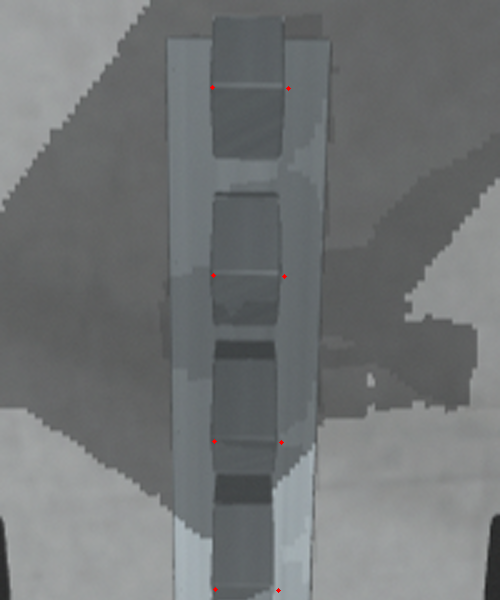

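```bash
python3 -m creep '{"translation":[[-0.004,-0.002,-0.1],[-0.004,-0.002,-0.2],[-0.004,-0.002,-0.3],[-0.004,-0.002,-0.38],[-0.004,-0.002,-0.415],[-0.004,-0.002,-0.415],[-0.004,-0.002,-0.415],[-0.004,-0.002,-0.415]],"twist":[[0,0.0005,-0.0005],[0,0.0005,-0.0005],[0,0.0005,-0.0005],[0,0.0005,-0.0005],[0,0.0005,-0.0005],[0,0.0005,-0.0005],[0,0.0005,-0.0005],[0,0.0005,-0.0005]],"fingers":[0,0,0,0,0,0,0,0]}' 60
python3 -m creep '{"translation":[[0,0,0],[0,0,0],[0,0,0],[0,0,0],[0,0,0],[0,0,0],[0,0,0],[0,0,0]],"twist":[[0,0,0],[0,0,0],[0,0,0],[0,0,0],[0,0,0],[0,0,0],[0,0,0],[0,0,0]],"fingers":[0.4,0.7,1,1,1,1,1,1]}' 100
python3 - <<'E'
from h import *
st(); im,m=snap('wrist','w7.png')
T=arm.sense()['ee_pos']
a=-.070;c,s=np.cos(a),np.sin(a)
big=cv2.resize(im[0:300,180:380],None,fx=2,fy=2,interpolation=cv2.INTER_CUBIC)
for dx in (-80,-40,0,40,80):
  for dy in (-8,8):
    u=proj(m,[453+c*dx-s*dy,T[1]+s*dx+c*dy,52]);cv2.circle(big,(int((u[0]-180)*2),int((u[1])*2)),2,(0,0,255),-1)
cv2.imwrite('pics/w7c.png',big)
E
```

```text
time_s: 16.85
ee_pos: [454.1, -391.1, 10.2]
tool_rot: [[-0.997, 0.071, 0.002], [0.071, 0.997, -0.002], [-0.002, -0.002, -1.0]]
wrist_force: [-0.2, 0.3, -0.2]
grip_width: 85.1
time_s: 17.65
ee_pos: [454.2, -391.0, 10.4]
tool_rot: [[-0.997, 0.071, 0.002], [0.071, 0.997, -0.002], [-0.002, -0.002, -1.0]]
wrist_force: [-0.7, 1.3, 6.3]
grip_width: 15.1
t 17.65 p [ 454.162 -390.979   10.397] F [-0.74   1.307  6.302] M [ 0.477  0.209 -0.004] g 15.1
q [-0.711  0.512 -0.194  0.862 -0.    -0.64 ] rv [-0.002 -0.002 -0.071]
```

View pics/w7c.png

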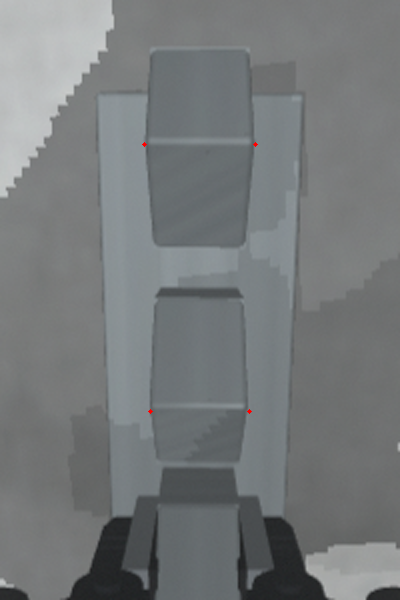

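```bash
python3 -m creep '{"translation":[[0,0,0.05],[0,0,0.15],[0,0,0.3],[0,0,0.45],[0,0,0.6],[0,0,0.655],[0,0,0.655],[0,0,0.655]],"twist":[[0,0,0],[0,0,0],[0,0,0],[0,0,0.005],[0,0,0.0113],[0,0,0.0113],[0,0,0.0113],[0,0,0.0113]],"fingers":[1,1,1,1,1,1,1,1]}' 100
python3 -m creep '{"translation":[[0.03,0.08,0],[0.09,0.24,0],[0.16,0.42,0],[0.22,0.6,0],[0.3,0.78,0],[0.35,0.9,0],[0.39,0.96,0],[0.4,1,0]],"twist":[[0,0,0],[0,0,0],[0,0,0],[0,0,0],[0,0,0],[0,0,0],[0,0,0],[0,0,0]],"fingers":[1,1,1,1,1,1,1,1]}' 
python3 - <<'E'
from h import *
st(); go([561,-37.4,103.4],tool(0))
E
```

```text
time_s: 18.5
ee_pos: [453.7, -390.6, 140.1]
tool_rot: [[-1.0, 0.001, 0.001], [0.001, 1.0, -0.001], [-0.001, -0.001, -1.0]]
wrist_force: [0.3, 0.1, -3.9]
grip_width: 14.8
time_s: 19.3
ee_pos: [533.9, -189.0, 138.9]
tool_rot: [[-1.0, -0.001, -0.001], [-0.001, 1.0, -0.0], [0.001, -0.0, -1.0]]
wrist_force: [-0.7, -0.0, -4.3]
grip_width: 14.8
t 19.3 p [ 533.88  -189.019  138.945] F [-0.696 -0.035 -4.348] M [0.018 0.024 0.004] g 14.8
q [-0.34   0.353 -0.09   1.128 -0.001 -0.341] rv [-0.     0.001  0.001]
T [ 0.136  0.758 -0.178] W [ 0. -0. -0.] n 0.76
```

```bash
python3 -m creep '{"translation":[[0.02,0.1,0],[0.05,0.25,-0.04],[0.08,0.42,-0.08],[0.11,0.58,-0.12],[0.13,0.7,-0.16],[0.136,0.758,-0.178],[0.136,0.758,-0.178],[0.136,0.758,-0.178]],"twist":[[0,0,0],[0,0,0],[0,0,0],[0,0,0],[0,0,0],[0,0,0],[0,0,0],[0,0,0]],"fingers":[1,1,1,1,1,1,1,1]}' 
python3 - <<'E'
from h import *
st(); go([598,-37.4,103.4],tool(0))
im,_=snap('scene','s5.png'); cv2.imwrite('pics/s5c.png',cv2.resize(im[110:270,210:370],(640,640)[:2] if 0 else (600,600),interpolation=cv2.INTER_CUBIC))
E
```

```text
time_s: 20.1
ee_pos: [560.9, -38.2, 103.2]
tool_rot: [[-1.0, -0.0, -0.001], [-0.0, 1.0, -0.001], [0.001, -0.001, -1.0]]
wrist_force: [1.1, 0.2, -3.6]
grip_width: 15.0
t 20.1 p [560.86  -38.191 103.206] F [ 1.074  0.195 -3.646] M [-0.034  0.054  0.039] g 15.0
q [-0.067  0.373 -0.159  1.04  -0.001 -0.068] rv [-0.001  0.001  0.   ]
T [0.186 0.004 0.001] W [ 0. -0. -0.] n 0.19
```

View pics/s5c.png

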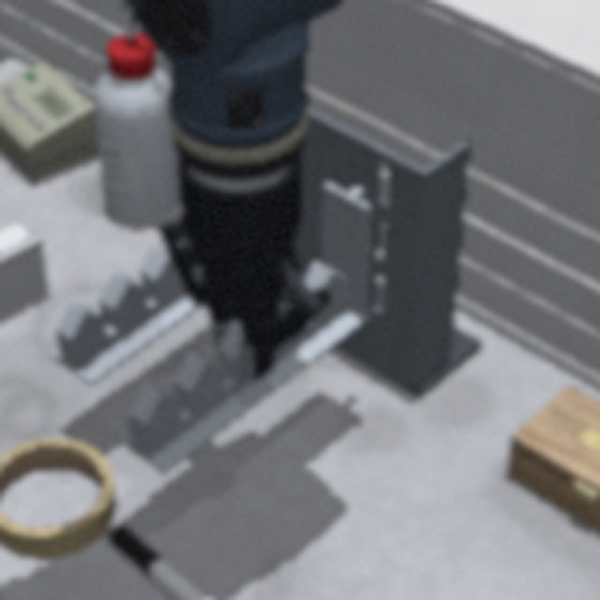

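```bash
python3 -m creep '{"translation":[[0.02,0.004,0],[0.05,0.004,0],[0.08,0.004,0],[0.1,0.004,0],[0.12,0.004,0],[0.14,0.004,0],[0.155,0.004,0],[0.165,0.004,0]],"twist":[[0,0,0],[0,0,0],[0,0,0],[0,0,0],[0,0,0],[0,0,0],[0,0,0],[0,0,0]],"fingers":[1,1,1,1,1,1,1,1]}' 
python3 -m creep '{"translation":[[0.01,0,0],[0.015,0,0],[0.02,0,0],[0.025,0,0],[0.03,0,0],[0.03,0,0],[0.03,0,0],[0.03,0,0]],"twist":[[0,0,0],[0,0,0],[0,0,0],[0,0,0],[0,0,0],[0,0,0],[0,0,0],[0,0,0]],"fingers":[1,1,1,1,1,1,1,1]}' 
python3 - <<'E'
from h import *
st()
E
```

```text
time_s: 20.95
ee_pos: [594.3, -37.6, 103.4]
tool_rot: [[-1.0, -0.0, -0.001], [-0.0, 1.0, -0.001], [0.001, -0.001, -1.0]]
wrist_force: [-0.5, -0.4, -4.3]
grip_width: 14.6
time_s: 21.75
ee_pos: [597.9, -37.4, 103.0]
tool_rot: [[-1.0, 0.0, -0.005], [0.0, 1.0, -0.001], [0.005, -0.001, -1.0]]
wrist_force: [-10.1, 0.8, -0.4]
grip_width: 14.9
t 21.75 p [597.877 -37.443 103.04 ] F [-10.136   0.843  -0.413] M [ 0.148  1.341 -0.095] g 14.9
q [-0.062  0.434 -0.06   1.082 -0.001 -0.062] rv [-0.001  0.005 -0.   ]
```

```bash
python3 -m creep '{"translation":[[0.004,0,-0.01],[0.004,0,-0.02],[0.004,0,-0.035],[0.004,0,-0.05],[0.004,0,-0.06],[0.004,0,-0.07],[0.004,0,-0.08],[0.004,0,-0.085]],"twist":[[0,-0.0008,0],[0,-0.0008,0],[0,-0.0008,0],[0,-0.0008,0],[0,-0.0008,0],[0,-0.0008,0],[0,-0.0008,0],[0,-0.0008,0]],"fingers":[1,1,1,1,1,1,1,1]}' 
python3 -m creep '{"translation":[[0,0,-0.005],[0,0,-0.01],[0,0,-0.015],[0,0,-0.02],[0,0,-0.025],[0,0,-0.03],[0,0,-0.03],[0,0,-0.03]],"twist":[[0,0,0],[0,0,0],[0,0,0],[0,0,0],[0,0,0],[0,0,0],[0,0,0],[0,0,0]],"fingers":[1,1,1,1,1,1,1,1]}' 
python3 - <<'E'
from h import *
st()
E
```

```text
time_s: 22.55
ee_pos: [597.9, -37.5, 85.8]
tool_rot: [[-1.0, 0.0, -0.001], [0.0, 1.0, -0.001], [0.001, -0.001, -1.0]]
wrist_force: [-6.0, 0.0, 0.8]
grip_width: 14.6
time_s: 23.35
ee_pos: [597.5, -37.6, 82.7]
tool_rot: [[-1.0, 0.001, 0.0], [0.001, 1.0, -0.001], [-0.0, -0.001, -1.0]]
wrist_force: [-16.1, -0.1, 25.5]
grip_width: 14.7
t 23.35 p [597.534 -37.625  82.738] F [-16.099  -0.054  25.55 ] M [-0.036  2.186 -0.186] g 14.7
q [-0.062  0.445 -0.098  1.028 -0.001 -0.062] rv [-0.001 -0.    -0.001]
```

```bash
python3 -m creep '{"translation":[[0,0,0.01],[0,0,0.01],[0,0,0.01],[0,0,0.01],[0,0,0.01],[0,0,0.1],[0,0,0.3],[0,0,0.5]],"twist":[[0,0,0],[0,0,0],[0,0,0],[0,0,0],[0,0,0],[0,0,0],[0,0,0],[0,0,0]],"fingers":[0.7,0.4,0.2,0,0,0,0,0]}' 
python3 -m creep '{"translation":[[-0.1,0,0.2],[-0.25,0.1,0.4],[-0.45,0.2,0.6],[-0.65,0.27,0.65],[-0.7,0.27,0.65],[-0.7,0.27,0.65],[-0.7,0.27,0.65],[-0.7,0.27,0.65]],"twist":[[0,-0.02,0],[0,-0.04,0],[0,-0.06,0],[0,-0.064,0],[0,-0.064,0],[0,-0.064,0],[0,-0.064,0],[0,-0.064,0]],"fingers":[0,0,0,0,0,0,0,0]}' 
python3 - <<'E'
from h import *
st()
snap('wrist','w8.png')
im,_=snap('scene','s6.png'); cv2.imwrite('pics/s6c.png',cv2.resize(im[110:270,210:370],(640,640)[:2] if 0 else (600,600),interpolation=cv2.INTER_CUBIC))
E
```

```text
time_s: 24.15
ee_pos: [596.9, -37.6, 183.0]
tool_rot: [[-1.0, 0.001, -0.002], [0.001, 1.0, -0.001], [0.002, -0.001, -1.0]]
wrist_force: [1.0, -0.5, 0.5]
grip_width: 85.5
time_s: 24.95
ee_pos: [458.1, 16.2, 312.1]
tool_rot: [[-0.922, 0.001, 0.388], [0.001, 1.0, -0.001], [-0.388, -0.001, -0.922]]
wrist_force: [0.2, -0.4, 0.3]
grip_width: 85.5
t 24.95 p [458.071  16.163 312.095] F [ 0.194 -0.416  0.338] M [-0.03   0.3   -0.038] g 85.5
q [ 0.049 -0.193 -0.342  1.024 -0.02   0.046] rv [-0.001 -0.398 -0.001]
```

View pics/w8.png

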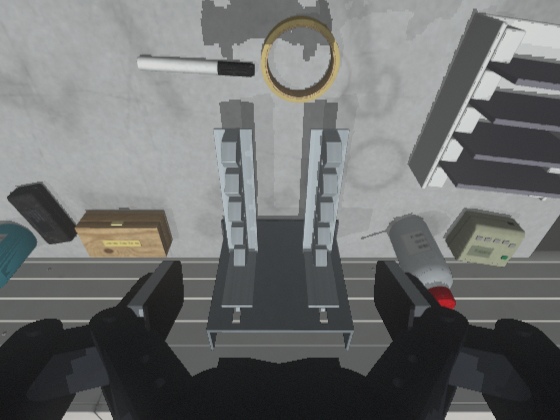

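View pics/s6c.png

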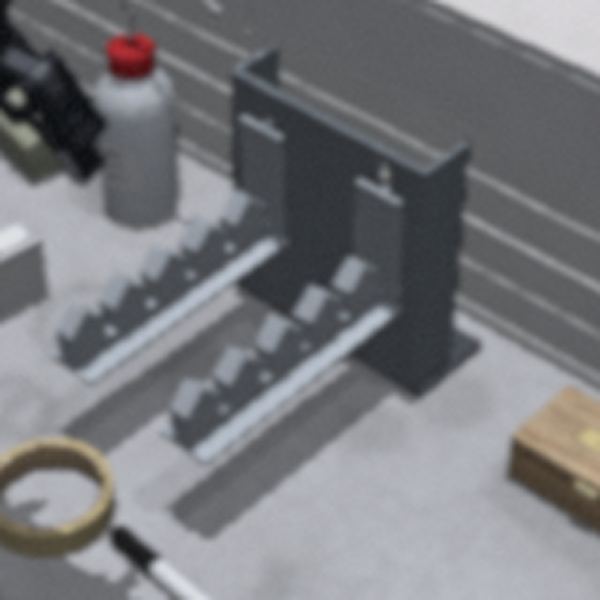

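```bash
python3 - <<'E'
from h import *
R=tool(1.443); go([490,270,280],R)
s=arm.sense();print((Ro.from_matrix(R)*Ro.from_matrix(s['tool_rot']).inv()).as_rotvec())
E
```

```text
T [ 0.161  1.27  -0.159] W [-0.045  0.052  0.227] n 1.27
[-0.286  0.327  1.424]
```

```bash
python3 -m creep '{"translation":[[0,0.1,0],[0.04,0.25,0],[0.08,0.4,0],[0.1,0.55,0],[0.13,0.7,0],[0.16,0.85,0],[0.16,0.95,0],[0.16,1,0]],"twist":[[-0.0045,0.0052,0.0227],[-0.009,0.0104,0.0454],[-0.0135,0.0156,0.068],[-0.018,0.0208,0.0908],[-0.0225,0.026,0.1135],[-0.027,0.0312,0.1362],[-0.0315,0.0364,0.159],[-0.036,0.0416,0.182]],"fingers":[0,0,0,0,0,0,0,0]}' 
python3 - <<'E'
from h import *
st(); go([490,270,280],tool(1.443))
E
```

```text
time_s: 25.85
ee_pos: [490.9, 217.7, 310.1]
tool_rot: [[-0.39, -0.918, 0.067], [-0.918, 0.393, 0.048], [-0.071, -0.042, -0.997]]
wrist_force: [0.8, -0.1, -0.4]
grip_width: 85.0
t 25.85 p [490.856 217.737 310.117] F [ 0.846 -0.109 -0.377] M [-0.073  0.049  0.037] g 85.0
q [ 0.407  0.183  0.111  1.418  0.018 -0.76 ] rv [ 0.004 -0.087  1.167]
T [-0.004  0.261 -0.151] W [-0.009  0.009  0.044] n 0.26
```

```bash
python3 -m creep '{"translation":[[0,0.1,-0.05],[0,0.2,-0.1],[0,0.26,-0.15],[0,0.26,-0.15],[0,0.26,-0.15],[0,0.26,-0.15],[0,0.26,-0.15],[0,0.26,-0.15]],"twist":[[-0.005,0.005,0.02],[-0.009,0.009,0.044],[-0.009,0.009,0.044],[-0.009,0.009,0.044],[-0.009,0.009,0.044],[-0.009,0.009,0.044],[-0.009,0.009,0.044],[-0.009,0.009,0.044]],"fingers":[0.5,0.7,0.7,0.7,0.7,0.7,0.7,0.7]}' 
python3 - <<'E'
from h import *
st();snap('wrist','w9.png')
E
```

```text
time_s: 26.65
ee_pos: [490.9, 269.2, 281.0]
tool_rot: [[-0.127, -0.992, 0.004], [-0.992, 0.127, 0.002], [-0.002, -0.004, -1.0]]
wrist_force: [0.9, -1.1, -0.1]
grip_width: 25.4
t 26.65 p [490.944 269.158 281.022] F [ 0.928 -1.138 -0.062] M [-0.035  0.034 -0.009] g 25.4
q [ 0.502  0.286  0.178  1.459 -0.    -0.941] rv [-0.002 -0.005  1.443]
```

View pics/w9.png

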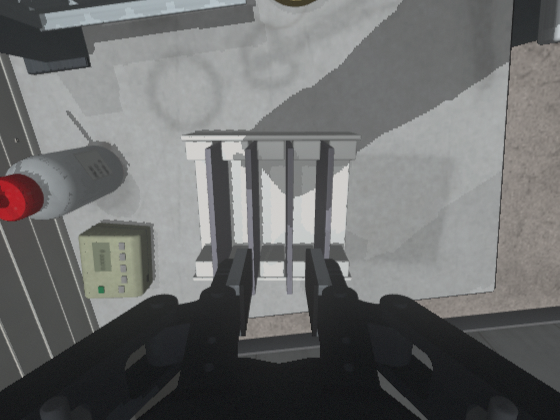

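```bash
python3 - <<'E'
import cv2
im=cv2.imread('pics/w9.png')
cv2.imwrite('pics/w9c.png',cv2.resize(im[125:320,180:370],None,fx=3.2,fy=3.2,interpolation=cv2.INTER_CUBIC)[:600])
E
```

```text
(no output)
```

View pics/w9c.png

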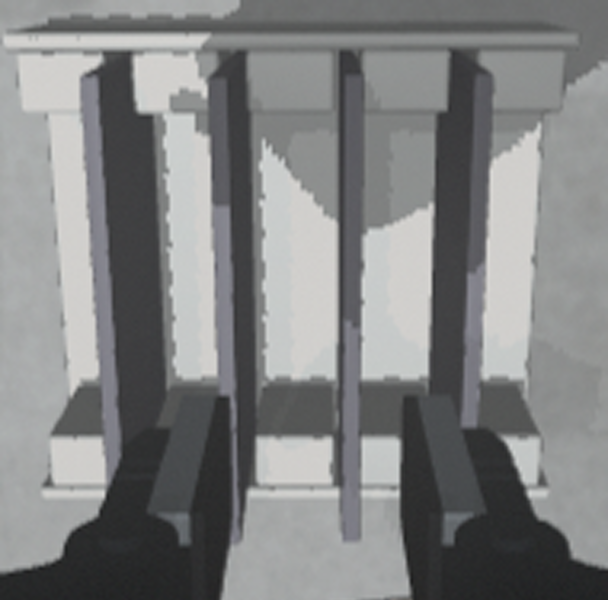

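```bash
python3 - <<'E'
from h import *
m=camera_model('wrist')
g=lambda u,v:onz(m,180+u/3.2,125+v/3.2,108)
for n,u in dict(A=(92,76),B=(219,77),C=(352,74),D=(482,75),Bf=(237,540),Cf=(350,540)).items(): print(n,g(*u))
b=g(219,77)-g(237,540);c=g(352,74)-g(350,540);print(np.linalg.norm(b),np.linalg.norm(c),np.arctan2(b[0],b[1])+np.pi, np.arctan2(c[0],c[1])+np.pi)
E
```

```text
A [554.307 222.929 108.   ]
B [516.409 228.063 108.   ]
C [476.591 232.241 108.   ]
D [437.86  237.482 108.   ]
Bf [534.354 384.749 108.   ]
Cf [495.796 389.603 108.   ]
157.70988829870475 158.52888523410252 0.11403237773561781 0.12144435467239001
```

```bash
python3 - <<'E'
from h import *
go([564.3,302.3,130],tool(1.447))
E
python3 -m creep '{"translation":[[0.1,0.05,-0.05],[0.25,0.1,-0.2],[0.366,0.166,-0.4],[0.366,0.166,-0.6],[0.366,0.166,-0.755],[0.366,0.166,-0.755],[0.366,0.166,-0.755],[0.366,0.166,-0.755]],"twist":[[0,0.0007,0.0007],[0,0.0007,0.0007],[0,0.0007,0.0007],[0,0.0007,0.0007],[0,0.0007,0.0007],[0,0.0007,0.0007],[0,0.0007,0.0007],[0,0.0007,0.0007]],"fingers":[0.7,0.7,0.7,0.7,0.7,0.7,0.7,0.7]}' 
python3 - <<'E'
from h import *
st();snap('wrist','w10.png');go([564.3,302.3,71],tool(1.447))
E
```

```text
T [ 0.367  0.165 -0.754] W [-0.     0.001  0.001] n 0.75
time_s: 27.5
ee_pos: [565.2, 302.9, 132.4]
tool_rot: [[-0.123, -0.992, 0.003], [-0.992, 0.123, 0.003], [-0.004, -0.002, -1.0]]
wrist_force: [-0.1, -0.1, 0.4]
grip_width: 25.8
t 27.5 p [565.188 302.946 132.378] F [-0.098 -0.119  0.376] M [-0.    -0.007 -0.013] g 25.8
q [ 0.491  0.477  0.092  1.182  0.002 -0.956] rv [ 0.001 -0.005  1.447]
T [-0.005 -0.004 -0.307] W [-0.001  0.001 -0.   ] n 0.31
```

View pics/w10.png

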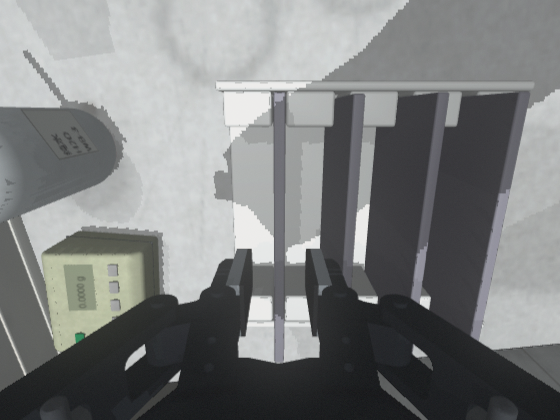

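```bash
python3 -m creep '{"translation":[[-0.003,-0.003,-0.1],[-0.003,-0.003,-0.2],[-0.003,-0.003,-0.3],[-0.003,-0.003,-0.307],[-0.003,-0.003,-0.307],[-0.003,-0.003,-0.307],[-0.003,-0.003,-0.307],[-0.003,-0.003,-0.307]],"twist":[[0,0.0006,0],[0,0.0006,0],[0,0.0006,0],[0,0.0006,0],[0,0.0006,0],[0,0.0006,0],[0,0.0006,0],[0,0.0006,0]],"fingers":[0.7,0.7,0.7,0.7,0.7,1,1,1]}' 80
python3 -m creep '{"translation":[[0,0,0],[0,0,0],[0,0,0],[0,0,0.05],[0,0,0.15],[0,0,0.25],[0,0,0.35],[0,0,0.45]],"twist":[[0,0,0],[0,0,0],[0,0,0],[0,0,0],[0,0,0],[0,0,0],[0,0,0],[0,0,0]],"fingers":[1,1,1,1,1,1,1,1]}' 80
python3 - <<'E'
from h import *
st();snap('scene','s7.png')
E
```

```text
time_s: 28.35
ee_pos: [565.6, 303.0, 73.0]
tool_rot: [[-0.123, -0.992, 0.002], [-0.992, 0.123, 0.005], [-0.005, -0.001, -1.0]]
wrist_force: [-0.8, -0.5, 6.8]
grip_width: 4.9
time_s: 29.15
ee_pos: [565.5, 302.9, 164.4]
tool_rot: [[-0.123, -0.992, 0.002], [-0.992, 0.123, 0.005], [-0.005, -0.001, -1.0]]
wrist_force: [-0.6, 0.2, -0.3]
grip_width: 5.1
t 29.15 p [565.542 302.93  164.443] F [-0.618  0.221 -0.282] M [-0.04   0.01  -0.007] g 5.1
q [ 0.49   0.461  0.15   1.255  0.004 -0.958] rv [ 0.003 -0.005  1.448]
```

View pics/s7.png

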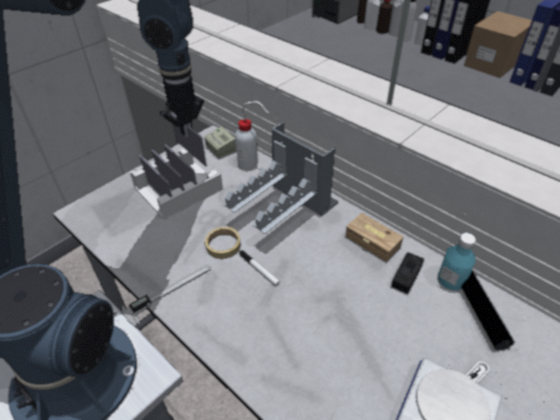

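```bash
python3 -m creep '{"translation":[[0,0,0.15],[0,0,0.3],[0,-0.1,0.34],[0,-0.25,0.34],[0,-0.42,0.34],[0,-0.6,0.34],[0,-0.75,0.34],[0,-0.85,0.34]],"twist":[[0,0,0],[0,0,0],[0,0.0008,0.005],[0,0.0008,0.01],[0,0.0008,0.015],[0,0.0008,0.0196],[0,0.0008,0.0196],[0,0.0008,0.0196]],"fingers":[1,1,1,1,1,1,1,1]}' 
python3 - <<'E'
from h import *
st();go([655.8,17.5,190],tool(np.pi/2))
E
```

```text
time_s: 30.0
ee_pos: [566.5, 131.6, 236.0]
tool_rot: [[-0.001, -1.0, 0.0], [-1.0, 0.001, 0.007], [-0.007, -0.0, -1.0]]
wrist_force: [0.2, -0.2, -0.6]
grip_width: 5.1
t 30.0 p [566.503 131.591 236.016] F [ 0.229 -0.173 -0.604] M [ 0.004 -0.016 -0.081] g 5.1
q [ 0.224  0.334  0.134  1.369  0.007 -1.345] rv [ 0.006 -0.006  1.57 ]
T [ 0.447 -0.571 -0.23 ] W [-0.001  0.     0.   ] n 0.57
```

```bash
python3 -m creep '{"translation":[[0.03,-0.1,0],[0.1,-0.25,0],[0.2,-0.4,0],[0.3,-0.52,0],[0.4,-0.565,0],[0.447,-0.571,-0.05],[0.447,-0.571,-0.1],[0.447,-0.571,-0.12]],"twist":[[-0.001,0,0],[-0.001,0,0],[-0.001,0,0],[-0.001,0,0],[-0.001,0,0],[-0.001,0,0],[-0.001,0,0],[-0.001,0,0]],"fingers":[1,1,1,1,1,1,1,1]}' 
python3 - <<'E'
from h import *
st();go([655.8,17.5,156],tool(np.pi/2))
im,_=snap('scene','s8.png'); cv2.imwrite('pics/s8c.png',cv2.resize(im[110:270,210:370],(640,640)[:2] if 0 else (600,600),interpolation=cv2.INTER_CUBIC));snap('wrist','w11.png')
E
```

```text
time_s: 30.8
ee_pos: [654.5, 18.0, 209.8]
tool_rot: [[-0.001, -1.0, -0.003], [-1.0, 0.001, 0.001], [-0.001, 0.003, -1.0]]
wrist_force: [-0.8, -0.8, -1.8]
grip_width: 4.7
t 30.8 p [654.515  18.045 209.841] F [-0.809 -0.797 -1.791] M [-0.02   0.033 -0.027] g 4.7
q [ 0.027  0.476  0.29   1.389  0.001 -1.543] rv [0.004 0.002 1.57 ]
T [ 0.006 -0.003 -0.269] W [-0.    -0.001  0.   ] n 0.27
```

View pics/s8c.png

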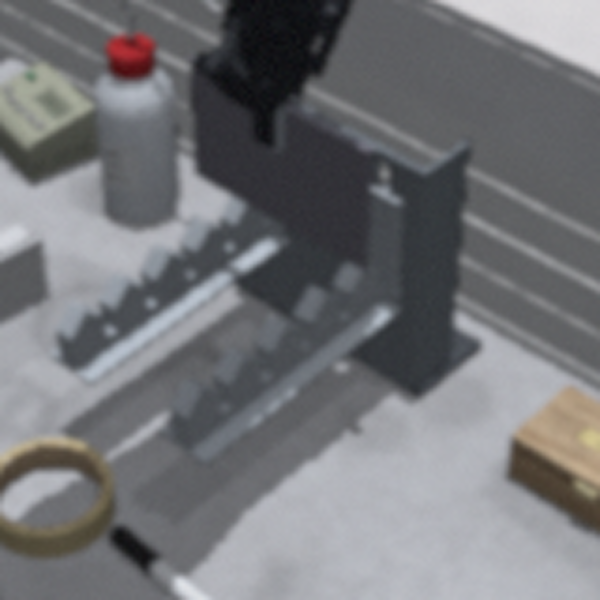

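View pics/w11.png

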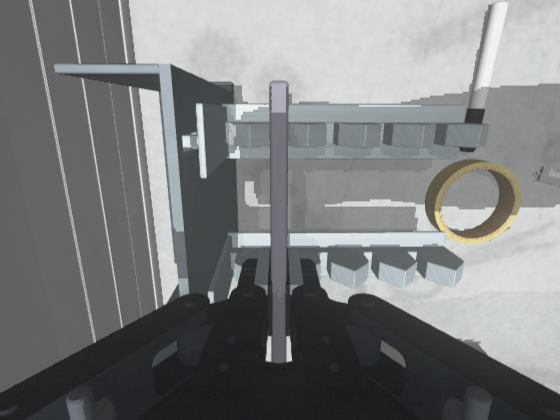

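```bash
python3 -m creep '{"translation":[[0.006,-0.003,-0.05],[0.006,-0.003,-0.1],[0.006,-0.003,-0.15],[0.006,-0.003,-0.2],[0.006,-0.003,-0.225],[0.006,-0.003,-0.245],[0.006,-0.003,-0.26],[0.006,-0.003,-0.265]],"twist":[[0,-0.0005,0],[0,-0.0005,0],[0,-0.0005,0],[0,-0.0005,0],[0,-0.0005,0],[0,-0.0005,0],[0,-0.0005,0],[0,-0.0005,0]],"fingers":[1,1,1,1,1,1,1,1]}' 
python3 -m creep '{"translation":[[0,0,-0.005],[0,0,-0.01],[0,0,-0.015],[0,0,-0.02],[0,0,-0.02],[0,0,-0.02],[0,0,-0.02],[0,0,-0.02]],"twist":[[0,0,0],[0,0,0],[0,0,0],[0,0,0],[0,0,0],[0,0,0],[0,0,0],[0,0,0]],"fingers":[1,1,1,1,1,1,1,1]}' 
python3 - <<'E'
from h import *
st()
E
```

```text
time_s: 31.7
ee_pos: [655.7, 17.5, 157.8]
tool_rot: [[-0.0, -1.0, 0.001], [-1.0, 0.0, 0.001], [-0.001, -0.001, -1.0]]
wrist_force: [-1.1, 0.1, -2.0]
grip_width: 5.0
time_s: 32.5
ee_pos: [655.9, 17.4, 155.0]
tool_rot: [[-0.0, -1.0, 0.002], [-1.0, 0.0, 0.001], [-0.001, -0.002, -1.0]]
wrist_force: [-2.5, -1.6, 6.5]
grip_width: 5.0
t 32.5 p [655.885  17.433 154.973] F [-2.523 -1.572  6.477] M [-0.021  0.723 -0.023] g 5.0
q [ 0.026  0.493  0.178  1.254  0.001 -1.544] rv [-0.001 -0.003  1.57 ]
```

```bash
python3 -m creep '{"translation":[[0,0,0],[0,0,0],[0,0,0],[0,0,0.05],[0,0,0.15],[0,0,0.25],[0,0,0.4],[0,0,0.45]],"twist":[[0,0,0],[0,0,0],[0,0,0],[0,0,0],[0,0,0],[0,0,0],[0,0,0],[0,0,0]],"fingers":[0.85,0.7,0.7,0.7,0.7,0.7,0.7,0.7]}' 
python3 -m creep '{"translation":[[-0.1,0.1,0],[-0.25,0.3,0],[-0.4,0.5,0],[-0.55,0.7,0],[-0.64,0.9,0],[-0.64,1,0],[-0.64,1,0],[-0.64,1,0]],"twist":[[0,0,0],[0,0,0],[0,0,-0.0197],[0,0,-0.0197],[0,0,-0.0197],[0,0,-0.0197],[0,0,-0.0197],[0,0,-0.0197]],"fingers":[0.7,0.7,0.7,0.7,0.7,0.7,0.7,0.7]}' 
python3 - <<'E'
from h import *
st();go([527.2,307.6,135],tool(1.447))
im,_=snap('scene','s9.png'); cv2.imwrite('pics/s9c.png',cv2.resize(im[110:270,210:370],(640,640)[:2] if 0 else (600,600),interpolation=cv2.INTER_CUBIC))
E
```

```text
time_s: 33.3
ee_pos: [657.3, 17.5, 248.6]
tool_rot: [[-0.0, -1.0, 0.007], [-1.0, 0.0, 0.001], [-0.001, -0.007, -1.0]]
wrist_force: [0.7, -0.7, 0.6]
grip_width: 25.8
time_s: 34.1
ee_pos: [529.4, 217.6, 248.5]
tool_rot: [[-0.123, -0.992, 0.008], [-0.992, 0.123, 0.0], [-0.001, -0.007, -1.0]]
wrist_force: [-0.0, -0.6, 0.1]
grip_width: 25.6
t 34.1 p [529.372 217.65  248.498] F [-0.007 -0.632  0.133] M [-0.014  0.036  0.013] g 25.6
q [ 0.392  0.311  0.131  1.385 -0.003 -1.056] rv [-0.005 -0.006  1.448]
T [-0.011  0.45  -0.568] W [-0.     0.001 -0.   ] n 0.57
```

View pics/s9c.png

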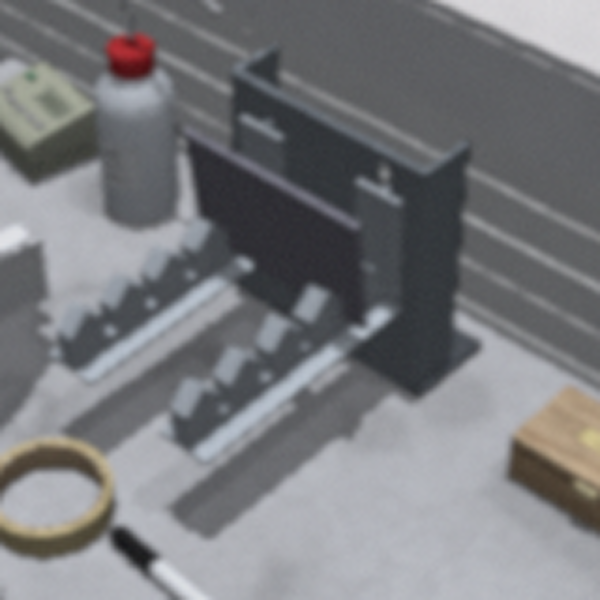

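Panel A is standing in the rear notch. Next, panel B.

```bash
python3 -m creep '{"translation":[[-0.01,0.2,0],[-0.011,0.4,-0.1],[-0.011,0.45,-0.25],[-0.011,0.45,-0.4],[-0.011,0.45,-0.568],[-0.011,0.45,-0.568],[-0.011,0.45,-0.568],[-0.011,0.45,-0.568]],"twist":[[0,0.001,0],[0,0.001,0],[0,0.001,0],[0,0.001,0],[0,0.001,0],[0,0.001,0],[0,0.001,0],[0,0.001,0]],"fingers":[0.7,0.7,0.7,0.7,0.7,0.7,0.7,0.7]}' 
python3 - <<'E'
from h import *
st();snap('wrist','w12.png');go([527.2,307.6,72],tool(1.447))
E
```

```text
time_s: 34.95
ee_pos: [528.6, 306.8, 136.8]
tool_rot: [[-0.125, -0.992, 0.003], [-0.992, 0.125, 0.001], [-0.002, -0.003, -1.0]]
wrist_force: [0.2, 0.0, 0.1]
grip_width: 25.8
t 34.95 p [528.602 306.841 136.838] F [0.238 0.045 0.079] M [-0.013 -0.011  0.017] g 25.8
q [ 0.526  0.425  0.017  1.16  -0.001 -0.919] rv [-0.001 -0.004  1.445]
T [-0.007  0.003 -0.325] W [-0.     0.001  0.   ] n 0.32
```

View pics/w12.png

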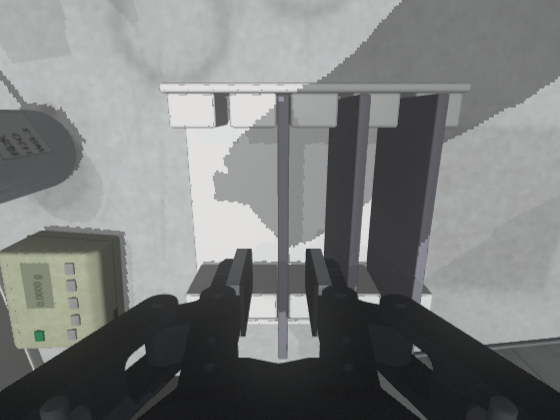

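```bash
python3 -m creep '{"translation":[[-0.007,0.003,-0.1],[-0.007,0.003,-0.2],[-0.007,0.003,-0.3],[-0.007,0.003,-0.325],[-0.007,0.003,-0.325],[-0.007,0.003,-0.325],[-0.007,0.003,-0.325],[-0.007,0.003,-0.325]],"twist":[[0,0.0006,0],[0,0.0006,0],[0,0.0006,0],[0,0.0006,0],[0,0.0006,0],[0,0.0006,0],[0,0.0006,0],[0,0.0006,0]],"fingers":[0.7,0.7,0.7,0.7,0.7,1,1,1]}' 80
python3 -m creep '{"translation":[[0,0,0],[0,0,0],[0,0,0],[0,0,0.05],[0,0,0.15],[0,0,0.25],[0,0,0.4],[0,0,0.55]],"twist":[[0,0,0],[0,0,0],[0,0,0],[0,0,0],[0,0,0],[0,0,0],[0,0,0],[0,0,0]],"fingers":[1,1,1,1,1,1,1,1]}' 80
python3 - <<'E'
from h import *
st();go([540,130,240],tool(np.pi/2))
E
```

```text
time_s: 35.8
ee_pos: [527.6, 308.2, 73.6]
tool_rot: [[-0.125, -0.992, 0.001], [-0.992, 0.125, 0.003], [-0.003, -0.001, -1.0]]
wrist_force: [-2.3, 0.4, 7.2]
grip_width: 4.6
time_s: 36.6
ee_pos: [527.6, 308.0, 185.2]
tool_rot: [[-0.125, -0.992, 0.002], [-0.992, 0.125, 0.003], [-0.003, -0.001, -1.0]]
wrist_force: [0.7, 0.4, -1.4]
grip_width: 4.8
t 36.6 p [527.646 307.992 185.156] F [ 0.734  0.358 -1.384] M [ 0.059 -0.097  0.014] g 4.8
q [ 0.528  0.401  0.106  1.273  0.001 -0.918] rv [ 0.001 -0.003  1.446]
T [ 0.062 -0.89   0.274] W [-0.    0.    0.02] n 0.89
```

```bash
python3 -m creep '{"translation":[[0,0,0.15],[0,-0.05,0.25],[0,-0.15,0.274],[0,-0.3,0.274],[0,-0.47,0.274],[0.02,-0.64,0.274],[0.04,-0.8,0.274],[0.06,-0.9,0.274]],"twist":[[0,0,0],[0,0,0],[0,0.0004,0.005],[0,0.0004,0.01],[0,0.0004,0.015],[0,0.0004,0.02],[0,0.0004,0.02],[0,0.0004,0.02]],"fingers":[1,1,1,1,1,1,1,1]}' 
python3 - <<'E'
from h import *
st();go([615.8,17.5,209],tool(np.pi/2))
E
```

```text
time_s: 37.4
ee_pos: [539.9, 125.8, 241.0]
tool_rot: [[-0.001, -1.0, 0.0], [-1.0, 0.001, 0.002], [-0.002, -0.0, -1.0]]
wrist_force: [0.3, 0.2, -1.7]
grip_width: 4.8
t 37.4 p [539.882 125.792 240.997] F [ 0.346  0.158 -1.713] M [ 0.102 -0.095 -0.036] g 4.8
q [ 0.228  0.286  0.077  1.361  0.002 -1.342] rv [ 0.002 -0.002  1.57 ]
T [ 0.38  -0.541 -0.16 ] W [-0.  0.  0.] n 0.54
```

```bash
python3 -m creep '{"translation":[[0.03,-0.1,0],[0.08,-0.25,0],[0.15,-0.4,0],[0.25,-0.5,0],[0.34,-0.541,0],[0.38,-0.541,-0.05],[0.38,-0.541,-0.1],[0.38,-0.541,-0.13]],"twist":[[0,0,0],[0,0,0],[0,0,0],[0,0,0],[0,0,0],[0,0,0],[0,0,0],[0,0,0]],"fingers":[1,1,1,1,1,1,1,1]}' 
python3 - <<'E'
from h import *
st();go([615.8,17.5,158],tool(np.pi/2));snap('wrist','w13.png')
im,_=snap('scene','s10.png'); cv2.imwrite('pics/s10c.png',cv2.resize(im[110:270,210:370],(640,640)[:2] if 0 else (600,600),interpolation=cv2.INTER_CUBIC))
E
```

```text
time_s: 38.2
ee_pos: [614.8, 18.2, 213.4]
tool_rot: [[0.0, -1.0, -0.002], [-1.0, -0.0, 0.002], [-0.002, 0.002, -1.0]]
wrist_force: [-0.8, 0.4, -1.2]
grip_width: 5.0
t 38.2 p [614.781  18.192 213.406] F [-0.785  0.418 -1.157] M [ 0.031  0.095 -0.012] g 5.0
q [ 0.028  0.402  0.18   1.351  0.002 -1.542] rv [0.003 0.    1.571]
T [ 0.005 -0.004 -0.277] W [-0. -0. -0.] n 0.28
```

View pics/w13.png

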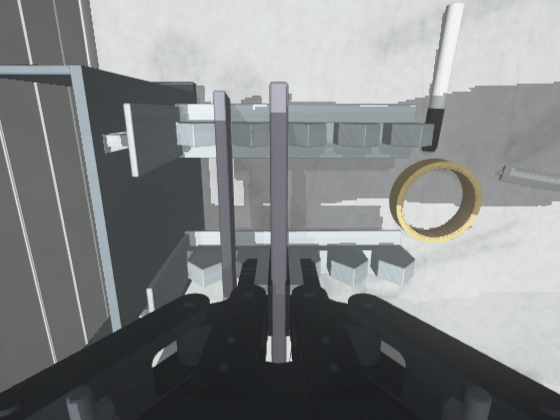

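View pics/s10c.png

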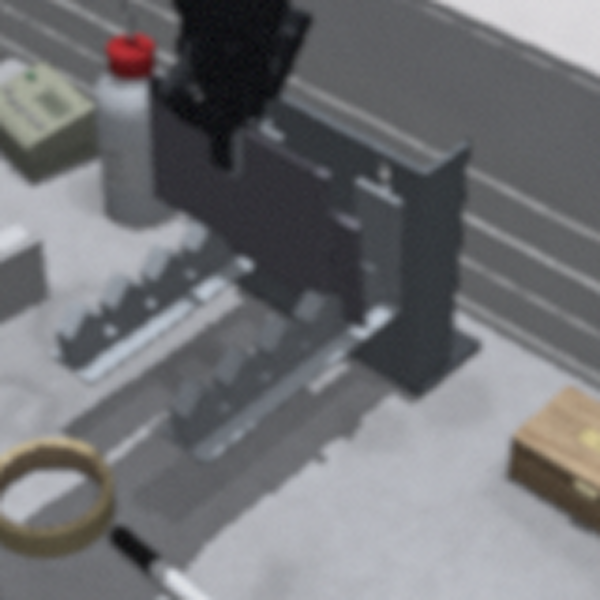

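```bash
python3 -m creep '{"translation":[[0.005,-0.003,-0.05],[0.005,-0.003,-0.1],[0.005,-0.003,-0.15],[0.005,-0.003,-0.2],[0.005,-0.003,-0.23],[0.005,-0.003,-0.26],[0.005,-0.003,-0.275],[0.005,-0.003,-0.28]],"twist":[[0,0,0],[0,0,0],[0,0,0],[0,0,0],[0,0,0],[0,0,0],[0,0,0],[0,0,0]],"fingers":[1,1,1,1,1,1,1,1]}' 
python3 -m creep '{"translation":[[0,0,-0.005],[0,0,-0.01],[0,0,-0.015],[0,0,-0.02],[0,0,-0.02],[0,0,-0.02],[0,0,-0.02],[0,0,-0.02]],"twist":[[0,0,0],[0,0,0],[0,0,0],[0,0,0],[0,0,0],[0,0,0],[0,0,0],[0,0,0]],"fingers":[1,1,1,1,1,1,1,1]}' 
python3 - <<'E'
from h import *
st()
E
```

```text
time_s: 39.1
ee_pos: [615.4, 17.7, 157.4]
tool_rot: [[0.0, -1.0, -0.003], [-1.0, -0.0, 0.002], [-0.002, 0.003, -1.0]]
wrist_force: [0.1, -0.1, -0.7]
grip_width: 4.7
time_s: 39.9
ee_pos: [615.7, 17.7, 154.7]
tool_rot: [[0.0, -1.0, -0.001], [-1.0, -0.0, 0.002], [-0.002, 0.001, -1.0]]
wrist_force: [-1.2, -0.5, 7.3]
grip_width: 5.0
t 39.9 p [615.732  17.663 154.69 ] F [-1.19  -0.52   7.327] M [ 0.005  0.49  -0.043] g 5.0
q [ 0.028  0.426  0.067  1.212  0.002 -1.544] rv [ 0.003 -0.001  1.571]
```

```bash
python3 -m creep '{"translation":[[0,0,0],[0,0,0],[0,0,0],[0,0,0.05],[0,0,0.15],[0,0,0.25],[0,0,0.4],[0,0,0.45]],"twist":[[0,0,0],[0,0,0],[0,0,0],[0,0,0],[0,0,0],[0,0,0],[0,0,0],[0,0,0]],"fingers":[0.85,0.76,0.76,0.76,0.76,0.76,0.76,0.76]}' 
python3 -m creep '{"translation":[[-0.1,0.1,0],[-0.25,0.3,0],[-0.4,0.5,0],[-0.55,0.7,0],[-0.635,0.9,0],[-0.635,1,0],[-0.635,1,0],[-0.635,1,0]],"twist":[[0,0,0],[0,0,0],[0,0,-0.0197],[0,0,-0.0197],[0,0,-0.0197],[0,0,-0.0197],[0,0,-0.0197],[0,0,-0.0197]],"fingers":[0.7,0.7,0.7,0.7,0.7,0.7,0.7,0.7]}' 
python3 - <<'E'
from h import *
st();go([487.6,312,135],tool(1.447))
im,_=snap('scene','s11.png'); cv2.imwrite('pics/s11c.png',cv2.resize(im[110:270,210:370],(640,640)[:2] if 0 else (600,600),interpolation=cv2.INTER_CUBIC))
E
```

```text
time_s: 40.7
ee_pos: [616.7, 17.7, 248.2]
tool_rot: [[0.0, -1.0, 0.003], [-1.0, -0.0, 0.002], [-0.002, -0.003, -1.0]]
wrist_force: [0.2, -0.1, -0.1]
grip_width: 20.5
time_s: 41.5
ee_pos: [489.6, 217.8, 248.0]
tool_rot: [[-0.122, -0.993, 0.003], [-0.993, 0.122, 0.001], [-0.002, -0.003, -1.0]]
wrist_force: [-1.4, -0.3, -0.2]
grip_width: 25.7
t 41.5 p [489.589 217.765 248.002] F [-1.351 -0.291 -0.216] M [-0.035 -0.007  0.011] g 25.7
q [ 0.418  0.249  0.044  1.362  0.    -1.03 ] rv [-0.001 -0.004  1.448]
T [-0.01   0.471 -0.565] W [-0.     0.001 -0.   ] n 0.57
```

View pics/s11c.png

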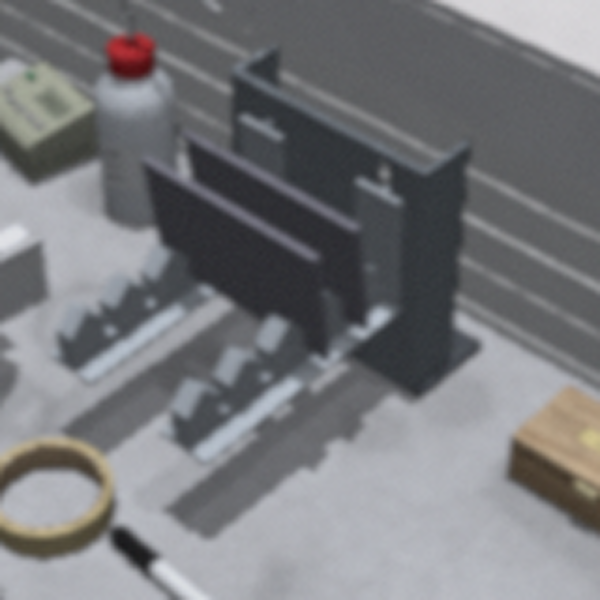

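Two panels are home. Next, panel C.

```bash
python3 -m creep '{"translation":[[-0.01,0.2,0],[-0.01,0.4,-0.1],[-0.01,0.471,-0.25],[-0.01,0.471,-0.4],[-0.01,0.471,-0.565],[-0.01,0.471,-0.565],[-0.01,0.471,-0.565],[-0.01,0.471,-0.565]],"twist":[[0,0.0005,0],[0,0.0005,0],[0,0.0005,0],[0,0.0005,0],[0,0.0005,0],[0,0.0005,0],[0,0.0005,0],[0,0.0005,0]],"fingers":[0.7,0.7,0.7,0.7,0.7,0.7,0.7,0.7]}' 
python3 - <<'E'
from h import *
st();snap('wrist','w14.png');go([487.6,312,72],tool(1.447))
E
```

```text
time_s: 42.35
ee_pos: [489.0, 311.2, 136.8]
tool_rot: [[-0.124, -0.992, 0.002], [-0.992, 0.124, 0.003], [-0.003, -0.002, -1.0]]
wrist_force: [0.6, -0.3, 0.3]
grip_width: 26.0
t 42.35 p [489.038 311.224 136.848] F [ 0.578 -0.282  0.279] M [-0.022 -0.002  0.005] g 26.0
q [ 0.566  0.374 -0.065  1.129  0.001 -0.88 ] rv [ 0.001 -0.004  1.446]
T [-0.007  0.003 -0.325] W [-0.001  0.     0.   ] n 0.32
```

View pics/w14.png

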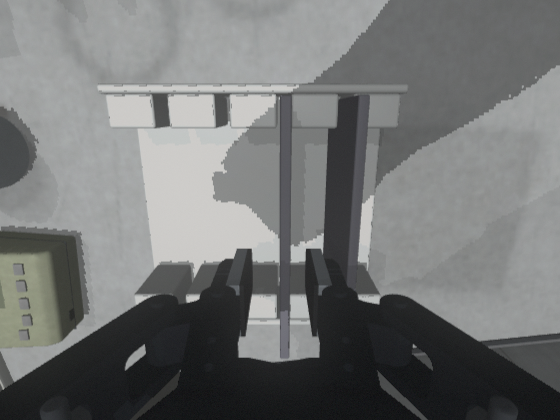

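```bash
python3 -m creep '{"translation":[[-0.013,0.003,-0.1],[-0.013,0.003,-0.2],[-0.013,0.003,-0.3],[-0.013,0.003,-0.325],[-0.013,0.003,-0.325],[-0.013,0.003,-0.325],[-0.013,0.003,-0.325],[-0.013,0.003,-0.325]],"twist":[[0,0.0005,0],[0,0.0005,0],[0,0.0005,0],[0,0.0005,0],[0,0.0005,0],[0,0.0005,0],[0,0.0005,0],[0,0.0005,0]],"fingers":[0.7,0.7,0.7,0.7,0.7,1,1,1]}' 80
python3 -m creep '{"translation":[[0,0,0],[0,0,0],[0,0,0],[0,0,0.05],[0,0,0.15],[0,0,0.25],[0,0,0.4],[0,0,0.55]],"twist":[[0,0,0],[0,0,0],[0,0,0],[0,0,0],[0,0,0],[0,0,0],[0,0,0],[0,0,0]],"fingers":[1,1,1,1,1,1,1,1]}' 80
python3 - <<'E'
from h import *
st();go([510,130,240],tool(np.pi/2))
E
```

```text
time_s: 43.2
ee_pos: [487.1, 312.5, 73.5]
tool_rot: [[-0.124, -0.992, 0.001], [-0.992, 0.124, 0.004], [-0.004, -0.001, -1.0]]
wrist_force: [-1.3, -1.2, 6.5]
grip_width: 4.8
time_s: 44.0
ee_pos: [486.8, 312.3, 185.0]
tool_rot: [[-0.124, -0.992, 0.001], [-0.992, 0.124, 0.004], [-0.004, -0.0, -1.0]]
wrist_force: [-0.3, -0.1, -1.6]
grip_width: 5.1
t 44.0 p [486.799 312.332 184.994] F [-0.32 -0.09 -1.55] M [ 0.003 -0.023 -0.009] g 5.1
q [ 0.569  0.345  0.02   1.242  0.003 -0.878] rv [ 0.003 -0.003  1.446]
T [ 0.116 -0.912  0.275] W [-0.001  0.     0.02 ] n 0.91
```

```bash
python3 -m creep '{"translation":[[0,0,0.15],[0,-0.05,0.25],[0,-0.15,0.275],[0,-0.3,0.275],[0,-0.47,0.275],[0.03,-0.64,0.275],[0.07,-0.8,0.275],[0.1,-0.91,0.275]],"twist":[[-0.0005,0,0],[-0.0005,0,0],[-0.0005,0.0004,0.005],[-0.0005,0.0004,0.01],[-0.0005,0.0004,0.015],[-0.0005,0.0004,0.02],[-0.0005,0.0004,0.02],[-0.0005,0.0004,0.02]],"fingers":[1,1,1,1,1,1,1,1]}' 
python3 - <<'E'
from h import *
st();go([575.8,17.5,209],tool(np.pi/2))
E
```

```text
time_s: 44.8
ee_pos: [506.8, 128.5, 240.9]
tool_rot: [[0.001, -1.0, -0.001], [-1.0, -0.001, 0.001], [-0.001, 0.001, -1.0]]
wrist_force: [-0.8, 0.9, -1.0]
grip_width: 5.1
t 44.8 p [506.847 128.488 240.863] F [-0.802  0.88  -1.028] M [0.018 0.034 0.011] g 5.1
q [ 0.248  0.233  0.003  1.343  0.001 -1.324] rv [0.002 0.001 1.571]
T [ 0.345 -0.555 -0.159] W [-0. -0. -0.] n 0.55
```

```bash
python3 -m creep '{"translation":[[0.03,-0.1,0],[0.08,-0.25,0],[0.15,-0.4,0],[0.24,-0.51,0],[0.32,-0.555,0],[0.345,-0.555,-0.05],[0.345,-0.555,-0.1],[0.345,-0.555,-0.13]],"twist":[[0,0,0],[0,0,0],[0,0,0],[0,0,0],[0,0,0],[0,0,0],[0,0,0],[0,0,0]],"fingers":[1,1,1,1,1,1,1,1]}' 
python3 - <<'E'
from h import *
st();go([575.8,17.5,158],tool(np.pi/2));snap('wrist','w15.png')
E
```

```text
time_s: 45.6
ee_pos: [574.7, 18.0, 213.5]
tool_rot: [[0.001, -1.0, -0.004], [-1.0, -0.001, 0.001], [-0.001, 0.004, -1.0]]
wrist_force: [-1.1, 0.2, -1.0]
grip_width: 5.2
t 45.6 p [574.654  18.003 213.452] F [-1.101  0.234 -0.964] M [0.021 0.023 0.081] g 5.2
q [ 0.031  0.333  0.075  1.316  0.001 -1.541] rv [0.003 0.002 1.572]
T [ 0.006 -0.003 -0.277] W [-0.    -0.001 -0.   ] n 0.28
```

View pics/w15.png

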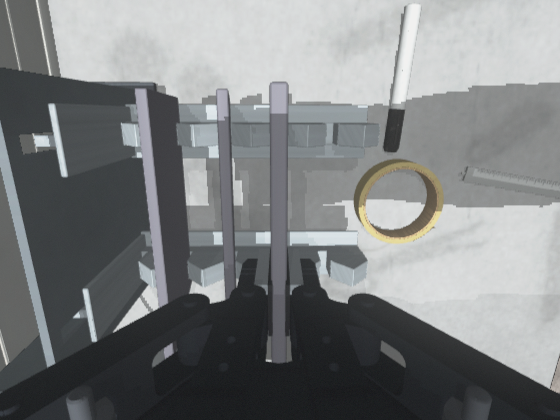

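```bash
python3 -m creep '{"translation":[[0.006,-0.003,-0.05],[0.006,-0.003,-0.1],[0.006,-0.003,-0.15],[0.006,-0.003,-0.2],[0.006,-0.003,-0.23],[0.006,-0.003,-0.26],[0.006,-0.003,-0.275],[0.006,-0.003,-0.28]],"twist":[[0,-0.0005,0],[0,-0.0005,0],[0,-0.0005,0],[0,-0.0005,0],[0,-0.0005,0],[0,-0.0005,0],[0,-0.0005,0],[0,-0.0005,0]],"fingers":[1,1,1,1,1,1,1,1]}' 
python3 -m creep '{"translation":[[0,0,-0.005],[0,0,-0.01],[0,0,-0.015],[0,0,-0.02],[0,0,-0.02],[0,0,-0.02],[0,0,-0.02],[0,0,-0.02]],"twist":[[0,0,0],[0,0,0],[0,0,0],[0,0,0],[0,0,0],[0,0,0],[0,0,0],[0,0,0]],"fingers":[1,1,1,1,1,1,1,1]}' 
python3 - <<'E'
from h import *
st()
E
```

```text
time_s: 46.45
ee_pos: [575.4, 17.5, 156.6]
tool_rot: [[0.001, -1.0, -0.002], [-1.0, -0.001, 0.001], [-0.001, 0.002, -1.0]]
wrist_force: [-0.9, 0.4, -0.9]
grip_width: 4.9
time_s: 47.25
ee_pos: [575.8, 17.4, 153.7]
tool_rot: [[0.001, -1.0, 0.0], [-1.0, -0.001, 0.001], [-0.001, -0.0, -1.0]]
wrist_force: [-1.5, -0.3, 7.4]
grip_width: 4.8
t 47.25 p [575.838  17.428 153.714] F [-1.45  -0.284  7.443] M [ 0.001  0.473 -0.034] g 4.8
q [ 0.03   0.36  -0.041  1.17   0.001 -1.542] rv [ 0.001 -0.001  1.572]
```

```bash
python3 -m creep '{"translation":[[0,0,0],[0,0,0],[0,0,0],[0,0,0.05],[0,0,0.15],[0,0,0.25],[0,0,0.4],[0,0,0.45]],"twist":[[0,0,0],[0,0,0],[0,0,0],[0,0,0],[0,0,0],[0,0,0],[0,0,0],[0,0,0]],"fingers":[0.85,0.76,0.76,0.76,0.76,0.76,0.76,0.76]}' 
python3 -m creep '{"translation":[[-0.1,0.1,0],[-0.25,0.3,0],[-0.4,0.5,0],[-0.55,0.7,0],[-0.64,0.9,0],[-0.64,1,0],[-0.64,1,0],[-0.64,1,0]],"twist":[[0,0,0],[0,0,0],[0,0,-0.0197],[0,0,-0.0197],[0,0,-0.0197],[0,0,-0.0197],[0,0,-0.0197],[0,0,-0.0197]],"fingers":[0.7,0.7,0.7,0.7,0.7,0.7,0.7,0.7]}' 
python3 - <<'E'
from h import *
st();go([447.5,317,135],tool(1.447))
im,_=snap('scene','s12.png'); cv2.imwrite('pics/s12c.png',cv2.resize(im[110:270,210:370],(640,640)[:2] if 0 else (600,600),interpolation=cv2.INTER_CUBIC))
E
```

```text
time_s: 48.05
ee_pos: [576.9, 17.5, 247.1]
tool_rot: [[0.001, -1.0, 0.004], [-1.0, -0.001, 0.001], [-0.001, -0.004, -1.0]]
wrist_force: [0.2, 0.8, -0.1]
grip_width: 20.4
time_s: 48.85
ee_pos: [448.7, 217.5, 246.9]
tool_rot: [[-0.121, -0.993, 0.004], [-0.993, 0.121, -0.0], [-0.0, -0.004, -1.0]]
wrist_force: [0.2, -0.6, 0.5]
grip_width: 25.4
t 48.85 p [448.722 217.512 246.909] F [ 0.246 -0.559  0.456] M [0.002 0.019 0.022] g 25.4
q [ 0.453  0.185 -0.043  1.339 -0.002 -0.997] rv [-0.003 -0.003  1.45 ]
T [-0.006  0.497 -0.559] W [ 0.     0.001 -0.   ] n 0.56
```

View pics/s12c.png

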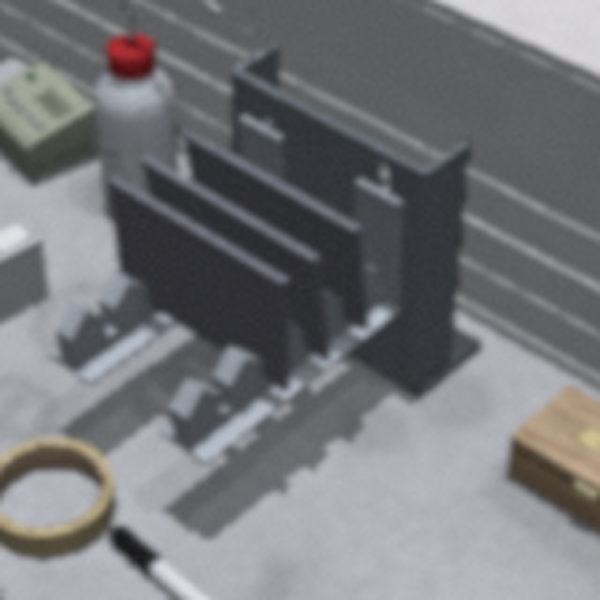

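```bash
python3 -m creep '{"translation":[[-0.006,0.2,0],[-0.006,0.4,-0.1],[-0.006,0.5,-0.25],[-0.006,0.5,-0.4],[-0.006,0.5,-0.56],[-0.006,0.5,-0.56],[-0.006,0.5,-0.56],[-0.006,0.5,-0.56]],"twist":[[0,0.0005,-0.0004],[0,0.0005,-0.0004],[0,0.0005,-0.0004],[0,0.0005,-0.0004],[0,0.0005,-0.0004],[0,0.0005,-0.0004],[0,0.0005,-0.0004],[0,0.0005,-0.0004]],"fingers":[0.7,0.7,0.7,0.7,0.7,0.7,0.7,0.7]}' 
python3 - <<'E'
from h import *
st();snap('wrist','w16.png');go([447.5,317,72],tool(1.447))
E
```

```text
time_s: 49.7
ee_pos: [448.9, 316.9, 136.7]
tool_rot: [[-0.126, -0.992, 0.003], [-0.992, 0.126, 0.001], [-0.001, -0.003, -1.0]]
wrist_force: [-0.4, -0.8, -0.0]
grip_width: 26.0
t 49.7 p [448.914 316.877 136.677] F [-0.402 -0.799 -0.048] M [ 0.    -0.049  0.034] g 26.0
q [ 0.615  0.325 -0.14   1.103 -0.001 -0.83 ] rv [-0.001 -0.003  1.445]
T [-0.007 -0.    -0.324] W [-0.     0.001  0.   ] n 0.32
```

View pics/w16.png

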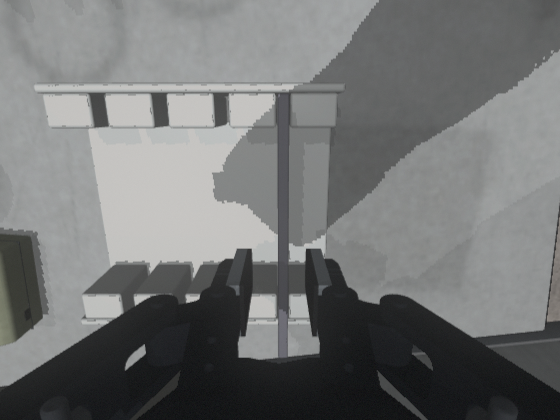

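```bash
python3 -m creep '{"translation":[[-0.01,0.001,-0.1],[-0.01,0.001,-0.2],[-0.01,0.001,-0.3],[-0.01,0.001,-0.324],[-0.01,0.001,-0.324],[-0.01,0.001,-0.324],[-0.01,0.001,-0.324],[-0.01,0.001,-0.324]],"twist":[[0,0.0005,0],[0,0.0005,0],[0,0.0005,0],[0,0.0005,0],[0,0.0005,0],[0,0.0005,0],[0,0.0005,0],[0,0.0005,0]],"fingers":[0.7,0.7,0.7,0.7,0.7,1,1,1]}' 80
python3 -m creep '{"translation":[[0,0,0],[0,0,0],[0,0,0],[0,0,0.05],[0,0,0.15],[0,0,0.25],[0,0,0.4],[0,0,0.55]],"twist":[[0,0,0],[0,0,0],[0,0,0],[0,0,0],[0,0,0],[0,0,0],[0,0,0],[0,0,0]],"fingers":[1,1,1,1,1,1,1,1]}' 80
python3 - <<'E'
from h import *
st();go([480,130,240],tool(np.pi/2))
E
```

```text
time_s: 50.55
ee_pos: [447.6, 317.9, 73.5]
tool_rot: [[-0.126, -0.992, 0.002], [-0.992, 0.126, 0.003], [-0.003, -0.001, -1.0]]
wrist_force: [0.3, -0.7, 7.9]
grip_width: 4.9
time_s: 51.35
ee_pos: [447.4, 317.6, 185.0]
tool_rot: [[-0.126, -0.992, 0.002], [-0.992, 0.126, 0.003], [-0.003, -0.001, -1.0]]
wrist_force: [0.3, 0.7, -1.1]
grip_width: 5.2
t 51.35 p [447.389 317.618 185.029] F [ 0.34   0.721 -1.145] M [ 0.053 -0.072  0.042] g 5.2
q [ 0.617  0.295 -0.054  1.219  0.001 -0.828] rv [ 0.001 -0.003  1.445]
T [ 0.163 -0.938  0.275] W [-0.    0.    0.02] n 0.94
```

```bash
python3 -m creep '{"translation":[[0,0,0.15],[0,-0.05,0.25],[0,-0.15,0.275],[0,-0.3,0.275],[0.02,-0.47,0.275],[0.06,-0.64,0.275],[0.11,-0.8,0.275],[0.15,-0.93,0.275]],"twist":[[0,0,0],[0,0,0],[0,0.0004,0.005],[0,0.0004,0.01],[0,0.0004,0.015],[0,0.0004,0.02],[0,0.0004,0.02],[0,0.0004,0.02]],"fingers":[1,1,1,1,1,1,1,1]}' 
python3 - <<'E'
from h import *
st();go([535.8,17.5,209],tool(np.pi/2))
E
```

```text
time_s: 52.15
ee_pos: [477.5, 130.0, 240.9]
tool_rot: [[-0.001, -1.0, -0.001], [-1.0, 0.001, 0.003], [-0.003, 0.001, -1.0]]
wrist_force: [-0.3, 1.0, -1.2]
grip_width: 5.1
t 52.15 p [477.526 129.981 240.853] F [-0.254  0.994 -1.191] M [ 0.051 -0.036  0.081] g 5.1
q [ 0.264  0.183 -0.061  1.327  0.003 -1.306] rv [ 0.002 -0.002  1.57 ]
T [ 0.291 -0.562 -0.159] W [-0. -0.  0.] n 0.56
```

```bash
python3 -m creep '{"translation":[[0.03,-0.1,0],[0.08,-0.25,0],[0.14,-0.4,0],[0.22,-0.51,0],[0.28,-0.562,0],[0.291,-0.562,-0.05],[0.291,-0.562,-0.1],[0.291,-0.562,-0.13]],"twist":[[0,0,0],[0,0,0],[0,0,0],[0,0,0],[0,0,0],[0,0,0],[0,0,0],[0,0,0]],"fingers":[1,1,1,1,1,1,1,1]}' 
python3 - <<'E'
from h import *
st();go([535.8,17.5,158],tool(np.pi/2));snap('wrist','w17.png')
E
```

```text
time_s: 52.95
ee_pos: [534.7, 18.4, 213.4]
tool_rot: [[0.0, -1.0, -0.003], [-1.0, -0.0, 0.003], [-0.003, 0.003, -1.0]]
wrist_force: [0.1, -1.2, -1.1]
grip_width: 4.8
t 52.95 p [534.689  18.434 213.424] F [ 0.128 -1.225 -1.103] M [ 0.008  0.021 -0.012] g 4.8
q [ 0.033  0.264 -0.025  1.285  0.003 -1.538] rv [ 0.004 -0.     1.571]
T [ 0.006 -0.005 -0.277] W [-0. -0. -0.] n 0.28
```

View pics/w17.png

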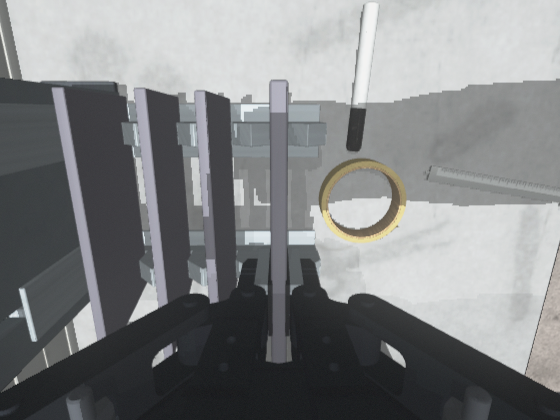

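```bash
python3 -m creep '{"translation":[[0.006,-0.004,-0.05],[0.006,-0.004,-0.1],[0.006,-0.004,-0.15],[0.006,-0.004,-0.2],[0.006,-0.004,-0.23],[0.006,-0.004,-0.26],[0.006,-0.004,-0.275],[0.006,-0.004,-0.28]],"twist":[[-0.0005,0,0],[-0.0005,0,0],[-0.0005,0,0],[-0.0005,0,0],[-0.0005,0,0],[-0.0005,0,0],[-0.0005,0,0],[-0.0005,0,0]],"fingers":[1,1,1,1,1,1,1,1]}' 
python3 -m creep '{"translation":[[0,0,-0.005],[0,0,-0.01],[0,0,-0.015],[0,0,-0.02],[0,0,-0.02],[0,0,-0.02],[0,0,-0.02],[0,0,-0.02]],"twist":[[0,0,0],[0,0,0],[0,0,0],[0,0,0],[0,0,0],[0,0,0],[0,0,0],[0,0,0]],"fingers":[1,1,1,1,1,1,1,1]}' 
python3 - <<'E'
from h import *
st()
E
```

```text
time_s: 53.8
ee_pos: [535.4, 17.6, 156.5]
tool_rot: [[0.0, -1.0, -0.004], [-1.0, -0.0, -0.0], [0.0, 0.004, -1.0]]
wrist_force: [0.1, 0.9, -1.5]
grip_width: 4.5
time_s: 54.6
ee_pos: [535.7, 17.6, 152.9]
tool_rot: [[0.0, -1.0, -0.003], [-1.0, -0.0, -0.0], [0.0, 0.003, -1.0]]
wrist_force: [0.5, 0.1, 4.6]
grip_width: 4.9
t 54.6 p [535.705  17.604 152.854] F [0.496 0.051 4.604] M [0.027 0.134 0.006] g 4.9
q [ 0.033  0.297 -0.137  1.14  -0.    -1.538] rv [0.002 0.003 1.571]
```

```bash
python3 -m creep '{"translation":[[0,0,0],[0,0,0],[0,0,0],[0,0,0.05],[0,0,0.15],[0,0,0.25],[0,0,0.4],[0,0,0.45]],"twist":[[0,0,0],[0,0,0],[0,0,0],[0,0,0],[0,0,0],[0,0,0],[0,0,0],[0,0,0]],"fingers":[0.85,0.76,0.76,0.76,0.76,0.76,0.76,0.76]}' 
python3 -m creep '{"translation":[[-0.1,0.1,0],[-0.2,0.3,0],[-0.3,0.5,0.1],[-0.4,0.7,0.2],[-0.5,0.9,0.25],[-0.5,1,0.3],[-0.5,1,0.3],[-0.5,1,0.3]],"twist":[[0,0,0],[0,0,0],[0,0,0],[0,0,0],[0,0,0],[0,0,0],[0,0,0],[0,0,0]],"fingers":[0.7,0.7,0.7,0.7,0.7,0.7,0.7,0.7]}' 
python3 - <<'E'
from h import *
st()
im,_=snap('scene','s13.png'); cv2.imwrite('pics/s13c.png',cv2.resize(im[110:270,210:370],(640,640)[:2] if 0 else (600,600),interpolation=cv2.INTER_CUBIC))
im,_=snap('top','t13.png'); cv2.imwrite('pics/t13c.png',cv2.resize(im[130:270,200:340],(600,600),interpolation=cv2.INTER_CUBIC))
E
```

```text
time_s: 55.4
ee_pos: [536.7, 17.7, 246.1]
tool_rot: [[0.0, -1.0, 0.001], [-1.0, -0.0, -0.0], [0.0, -0.001, -1.0]]
wrist_force: [0.8, 0.8, 0.6]
grip_width: 20.6
time_s: 56.2
ee_pos: [436.6, 217.7, 305.8]
tool_rot: [[0.002, -1.0, 0.001], [-1.0, -0.002, -0.001], [0.001, -0.001, -1.0]]
wrist_force: [0.2, 0.4, -0.4]
grip_width: 25.8
t 56.2 p [436.588 217.703 305.823] F [ 0.201  0.403 -0.425] M [-0.048  0.039  0.006] g 25.8
q [ 0.463  0.159  0.074  1.485 -0.001 -1.109] rv [-0.001  0.     1.573]
```

View pics/s13c.png

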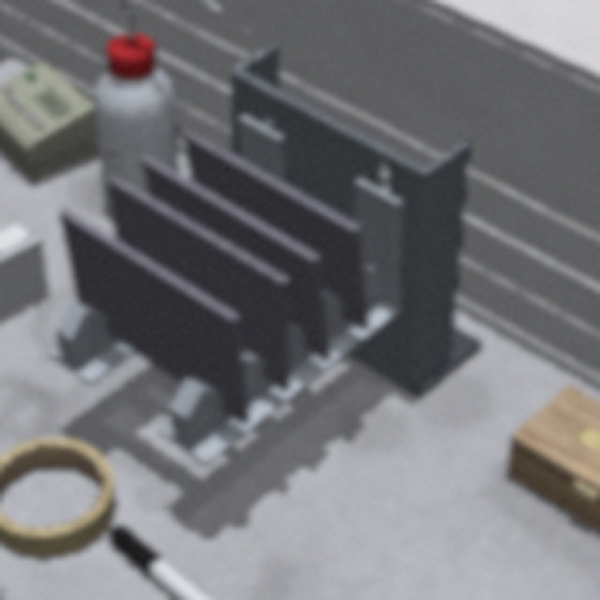

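View pics/t13c.png

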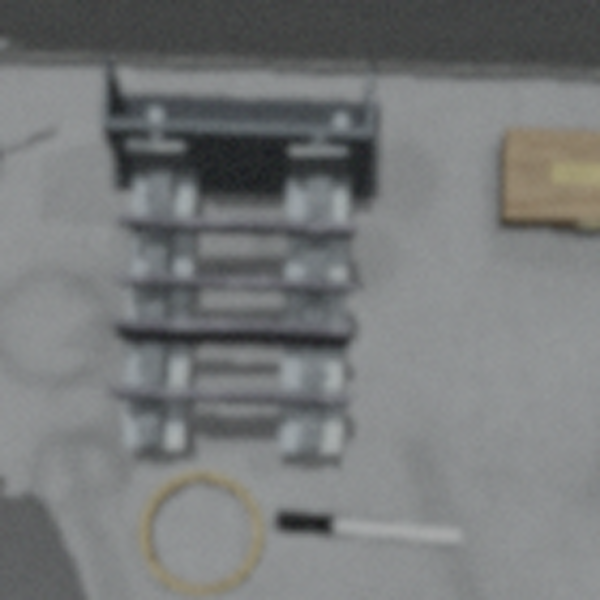

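View pics/s13.png

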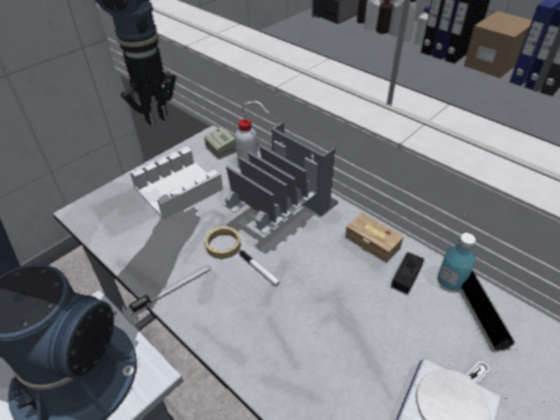

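```bash
python3 - <<'E'
from h import *
m=camera_model('scene');im=cv2.imread('pics/s13.png')
k=8;x0,y0=260,150
big=cv2.resize(im[y0:y0+75,x0:x0+75],None,fx=k,fy=k,interpolation=cv2.INTER_CUBIC)
for x in (655.8,615.8,575.8,535.8):
  for z in (91,191):
    u=proj(m,[x,-62.5,z]);cv2.circle(big,(int((u[0]-x0)*k),int((u[1]-y0)*k)),3,(0,0,255),-1);print(x,z,(u-[x0,y0])*k)
cv2.imwrite('pics/s14.png',big)
E
```

```text
655.8 91 [371.456 368.027]
655.8 191 [381.26  128.224]
615.8 91 [290.142 430.488]
615.8 191 [295.018 190.003]
575.8 91 [205.832 495.251]
575.8 191 [205.393 254.206]
535.8 91 [118.356 562.445]
535.8 191 [112.183 320.977]
```

View pics/s14.png

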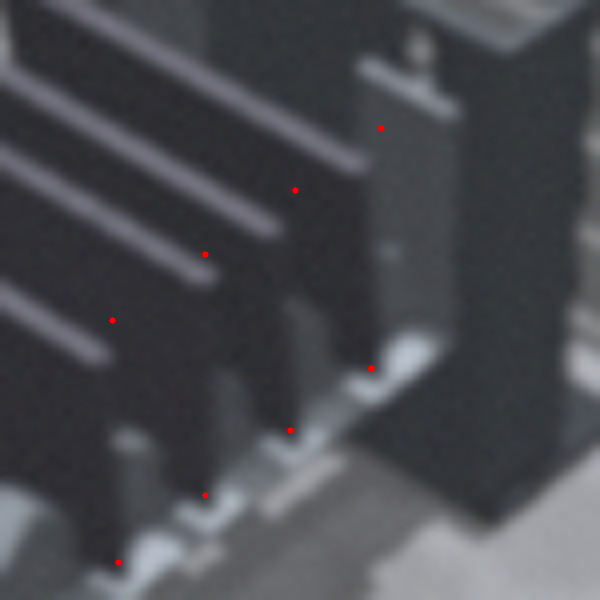

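```bash
python3 - <<'E'
from h import *
print(arm.job_done())
im,_=snap('scene','end.png')
E
```

```text
the job is handed in; nothing more can be done
None
the job is handed in; nothing more can be done
```

I hung both hanger arms in the top two slots, one in each column. I then moved all four panels from the rack into their own notches, and handed the job in at about 56 s of the 210 s.

- **Hangers:** each arm went in until its back plate was flush, dropped about 20 mm, and was pressed down with about 25 N. The camera views show both plates flat on the upright. The hooks themselves were hidden, so "fully home" rests on the force and the drop.
- **Panels:** each one was lowered until it met the notch floor with 6–10 N. Contact height fell from 155 to 153 mm between the rear and front notches, so the arms probably droop by about 1°.
- **Final pictures:** the rack is empty, and four panels stand across both arms, parallel to the upright and about centred. The tape, marker and adapter look undisturbed. The top view puts the panels about 3 mm off centre, which is within its error.
- **Lean:** panel three from the back leans about 0.1 rad towards the upright, within the 0.15 rad a panel leans by itself. Its position in the picture fits it being fully down.
- **Disagreements:** the overhead camera read the upright about 5 mm nearer than contact showed, and the wrist camera about 4 mm farther. I used the contact positions. In the scene picture, the panel tops sit about 4 px off their predicted positions, much the same for all four, which looks like camera error.

I saw neither a knocked hanger nor a slackened grip. The picture I tried to take after hand-in was refused, so I have no view of the final second.

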